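Rock the clamping wedge loose and slide the mould plate out

TASK

Free the plate in the blue clamping fixture: take the brass wedge by its red grip and rock it from side to side, turning your hand with it and drawing it out a little with each swing, until it slides free, then lay it flat on the black rubber mat. The fixture only stands on the bench, so do not drag it along with a straight pull. Then slide the plate by its black knob, with the brass weight standing on it, to the left over the small step onto the lower landing, flat and up to the end stop; leave the weight upright on it and disturb nothing else.

Things in the scene. Friction and masses are not known exactly. Their poses are not given: they have to be found in the camera images.
- fixture: Blue steel fixture, 304 mm long (its y) x 130 mm, 3.2 kg, loose on rubber feet. Origin: centre of underside; x away from robot, y left, z up. Right half: bed, top z = 24 mm; left half, from y = 1 mm: landing, top z = 20 mm (4 mm step down). Rails along y: inner faces x = -47, +47, tops z = 32. End stops' inner faces y = -147, +147. Arm over the bed at y = -115: 36 wide, front x = -45, z 64 to 103 mm.
- pad_center (a point): Point on the fixture (x -10, y -115, z 45.5 mm) where the sprung pad, 60 mm long in x, 32 wide, under the arm presses the wedge on the plate: 32 N when fully in, 0.6 N less per mm drawn out, nil after 50 mm. Straight pulls in the first 25 mm drag the fixture; swinging the grip about this point (side force 3 to 8 N) lets the wedge creep out 3 to 6 mm per 0.4 rad swing.
- landing_center (a point): Centre of the top of the lower landing, on the fixture at x 0, y 74, z 20 mm; axes as the fixture's. When the plate is home against the left end stop its knob centre is 55 mm to the left (+y) of and 27 mm above this point.
- wedge_grip (a point): Centre of the wedge's red grip: upright, flat-sided, 22 mm wide (y) x 34 long (x) x 39 tall, on the thick end; a lip 34 mm wide at its back, 16 mm behind, keeps fingers from slipping off. Frame of the wedge: x to the thin end, z up. Brass, 0.22 kg, 150 mm long, 34 wide; underside 34.5 mm below this point, thin end 129 mm ahead. At the start it points away from the robot.
- wedge_tip (a point): Middle of the wedge's thin end (8 mm thick; the wedge tapers 1 in 10 and is 15.5 thick at the back), 4 mm above its underside. The wedge can be lifted only when this point is in front of the arm (fixture x below -50 mm); at the start it is at about x = +22 mm.
- plate_knob (a point): Centre of the plate's black knob: upright round post, diameter 24, 34 mm tall, 27 mm above the plate's underside. Frame of the plate. Aluminium plate 140 mm (y) x 90 x 10, about 0.35 kg; the knob stands on its long mid-line, 52 mm to the left (+y) of its middle, 18 mm from its left edge. It starts on the bed between the rails (2 mm clearance each side).
- weight_center (a point): Centre of the brass weight, diameter 25 mm, 30 mm tall with a small knob, 0.11 kg, 15 mm above its underside. It stands loose on the plate near its middle and must stay upright.
- mat: Black rubber mat on the bench, 90 mm (x) x 180 mm (y), 3 mm thick, fixed; to the left of the fixture. Origin at the centre of its underside. The wedge fits on it lying along the mat's y.
- black_jar: Bystander: white plastic jar with a black lid, diameter 66 mm, 91 mm tall, behind the fixture.
- blue_jar: Bystander: white plastic jar with a blue lid, diameter 58 mm, 83 mm tall, to the right of the fixture.
- vial: Bystander: small glass vial with a black cap, diameter 27 mm, 56 mm tall, left of the mat.
- bulb: Bystander: black rubber bulb, 37 x 66 x 37 mm, left of the mat.

How it is judged:
On the way:
1. the wedge is out in front of the arm while the plate is still on the bed (x of wedge_tip in the frame of fixture below -0.05 m and y of plate_knob in the frame of fixture below 0.02 m), for 0.1 s.
At the end, for the whole second after the job is handed in: The wedge lies flat on the mat (grip centre and thin end inside its outline or at most 10 mm beyond); the plate lies flat on the landing, within 10 mm of the end stop, with the weight standing upright on it; all at rest (z of wedge_grip in the frame of mat below 0.044 m and angle between wedge_grip's own z axis and vertical below 0.12 rad and x of wedge_grip in the frame of mat between -0.055 and 0.055 m and y of wedge_grip in the frame of mat between -0.1 and 0.1 m and x of wedge_tip in the frame of mat between -0.055 and 0.055 m and y of wedge_tip in the frame of mat between -0.1 and 0.1 m and y of plate_knob in the frame of fixture above 0.119 m and z of plate_knob in the frame of fixture below 0.049 m and angle between the z axis of plate_knob and the z axis of fixture, either way round below 0.03 rad and linear speed of fixture below 0.02 m/s and angle between weight_center's own z axis and vertical below 0.1 rad and z of weight_center in the frame of plate_knob between -0.006 and 0.002 m); the robot touches nothing.
It fails at once if the fixture is dragged more than 15 mm (distance of fixture from where it was at the start of the episode above 0.015 m).
It fails at once if the plate is lifted out of its rails instead of slid (z of plate_knob in the frame of fixture above 0.066 m).
It fails at once if a bystander is disturbed by more than 20 mm (distance of any of black_jar, blue_jar, vial, bulb from where it was at the start of the episode above 0.02 m).
It also fails if it takes over 72 s, if anything falls off the work surface, if the arm or the gripper's body presses on something with over 40 N, if the wrist force passes 120 N, or if a joint passes its speed limit or range.

ROBOT

A 6-joint arm with a two-finger parallel gripper is mounted at the origin on a cart in front of the work surface, level with it; the furniture and walls round the work are solid. World frame = base frame: x ahead of the robot, y to its left, z up, the work surface at z = 0. Lengths are in m, angles in rad, forces in N, time in s.
With the tool pointing down it reaches from about 0.35 to 0.85 m from the base axis. Payload 8.1 kg.
Tool frame: the origin (TCP) lies at the very end of the fingers, on their centre line; the grasp point (between the pads) lies 19 mm behind it (robot.pinch_z is the z of the grasp point in the tool frame, in m); z points along the fingers, y is the direction in which the jaws open and shut (so a half turn about z gives the same grasp; the last joint's range is limited). The gripper opens to 93 mm and grips with 3 to 60 N. Pads are 15 mm wide; open, the fingers measure 128 mm over their backs; the gripper's body (75 mm by 188 mm) begins 65 mm behind the grasp point.
Start: joints at [1.021, 0.13, 1.488, -0, 1.523, -0.085], TCP at [0.269, 0.536, 0.219] pointing down, gripper open.
Joint ranges: [-2.96, 2.96], [-0.89, 2.26], [0.02, 2.5], [-1.34, 4.48], [0, 2.73], [-2.66, 2.66]. Speed limits (rad/s): [2.39, 2.39, 2.79, 3.14, 3.14, 3.14].

INTERFACE

Orientations are given as a rotation vector (axis times angle).
In Python, from plant import robot gives the robot as it stands.
- The arm moves only by the tool drive_tool, never from a script. Its argument "steps" is a list of rows, each an object of numbers: "jaw": the opening, from 0 (shut) to 1 (fully open); "tx", "ty", "tz": the shift along the tool's x, y, z scaled (see below); "turn": the turn about the tool's z scaled (see below). A call has 1 to 12 rows; each row is the pose to reach, as a shift and turn from the pose commanded when the call began, along the tool's axes at that moment, turning the shorter way round; what a row does not reach only later rows make up. The controller multiplies each number of a shift by 0.3 m and each number of a turn by 180 degrees. A row lasts 1/10 s, in which the tool goes at most 50 mm and 8.59 degrees, less where a joint would pass 70% of its speed; a pose out of reach is approached as far as the arm can. A call with a number of a shift or a turn outside -1 to 1 is refused whole. A call with a gripper value outside its range is refused whole. The fingers move at their own pace and stop on an object; "force" is the grip in N (left out, the last holds). Time passes only in rows, so rows that repeat a pose let the fingers close. It gives the time, the measured TCP pose, the force and the opening at its end, in the units of the state.
- robot.read_state(): the state, without advancing time (a new reading comes with each control period).
- robot.read_camera(name): name is "scene" or "side" or "wrist"; returns (picture, depth): 400x640x3 uint8, blue, green, red; 400x640 float32, m along the optical axis (not along the pixel's ray), 0 where there is no reading.
- robot.get_calibration(name): a dict with "fx", "fy", "cx", "cy" (pixels), "eye" and "attitude" of the camera in the world. Camera axes: x right, y down, z forward; pixel columns grow to the right and rows downward; lengths in m; the calibration is good to about 2 mm. The wrist camera is an equidistant fisheye: a pixel r from the principal point sees the ray r / f radians off the axis. A picture is of the moment at which its call begins: read the wrist's pose just before it. get_calibration takes no time and is no camera call; for the wrist camera it gives the pose at the moment of the call.
- robot.close_job(): hands the job in, once; it reports no verdict.
The state is a dict: "t": time; "q": joint angles; "dq": joint speeds; "joint_torque": joint torques, N m; "tool_pos": TCP position; "orientation": TCP orientation; "force": force on the tool from outside, world axes, zero at the start; "wrist_torque": the same for the moment, N m; "opening": finger opening in m.
Only numpy, scipy, OpenCV 4.12 (cv2) and the standard library are available. Lean on these libraries where they do the work, as an engineer would, in place of code of your own. Each camera call takes 0.05 s, during which the arm holds its last target.

## Working session

There is one attempt and no reset: what is moved stays moved. The work goes in short steps, Python scripts to look and compute and a tool call to move; the robot and the scene stay as the last step left them, time stands still between calls to the robot, and variables do not carry over. Pictures are saved under pics/ and viewed, and the job is handed in when it is done.

Besides the shell and the picture viewer there is one more tool, called after "Emit:" as name(argument=value, ...) on one line, values as JSON. drive_tool: Moves the arm, as the interface text tells. Its arguments: {"type":"object","properties":{"steps":{"type":"array"},"force":{"type":"number"}},"required":["steps"]}

```bash
mkdir -p pics; ls
cat > h.py <<'E'
import numpy as np, cv2
from plant import robot
from scipy.spatial.transform import Rotation as R
np.set_printoptions(precision=4,suppress=True)
def att(c):
    a=np.array(c["attitude"],float)
    return a if a.shape==(3,3) else (R.from_rotvec(a).as_matrix() if a.size==3 else R.from_quat(a).as_matrix())
def ray(c,u,v):
    return att(c)@np.array([(u-c["cx"])/c["fx"],(v-c["cy"])/c["fy"],1.])
def onplane(c,u,v,z):
    d=ray(c,u,v);e=np.array(c["eye"]);return e+d*(z-e[2])/d[2]
def cloud(c,dep):
    v,u=np.mgrid[0:400,0:640]
    p=np.stack([(u-c["cx"])/c["fx"]*dep,(v-c["cy"])/c["fy"]*dep,dep],-1)
    return p@att(c).T+np.array(c["eye"])
E
python3 - <<'E'
from h import *
s=robot.read_state();print(s)
for n in("scene","side","wrist"):
    c=robot.get_calibration(n);print(n,c)
    im,d=robot.read_camera(n);cv2.imwrite(f"pics/{n}0.png",im);np.savez(f"{n}0.npz",im=im,d=d)
E
```

```text
pics
{'t': 0.0, 'q': array([ 1.0206,  0.1311,  1.4893, -0.    ,  1.523 , -0.0854]), 'dq': array([ 0.0006,  0.0004,  0.0013,  0.0008,  0.0011, -0.001 ]), 'joint_torque': array([  0.0002, -55.9853, -49.1746,   0.0767,   0.0358,  -0.0002]), 'tool_pos': array([0.2686, 0.5359, 0.2176]), 'orientation': array([-0.7234, -3.0566,  0.0027]), 'force': array([-0.0941,  0.3939, -0.0197]), 'wrist_torque': array([-0.0107, -0.0125, -0.01  ]), 'opening': 0.0931766662756303}
scene {'fx': 450.3147938714388, 'fy': 450.3147938714388, 'cx': 318.3709592827843, 'cy': 199.4419535290753, 'eye': array([-0.3142,  0.8474,  0.6489]), 'attitude': array([-0.9675,  2.1287, -1.3238])}
side {'fx': 452.02585735923503, 'fy': 452.02585735923503, 'cx': 320.89503557098527, 'cy': 198.84561347143142, 'eye': array([ 0.6002, -0.9425,  1.0267]), 'attitude': array([-2.3208,  0.0346,  0.0029])}
wrist {'fx': 309.70691628693146, 'fy': 309.70691628693146, 'cx': 314.56029054242975, 'cy': 196.63831513532992, 'eye': array([0.2085, 0.5659, 0.3836]), 'attitude': array([2.491 , 1.5366, 0.1879])}
```

View pics/scene0.png

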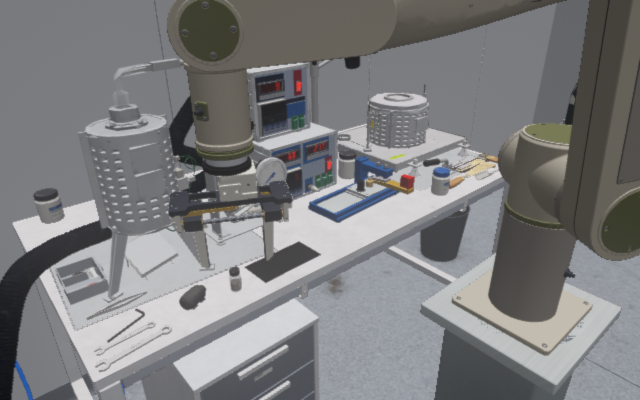

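View pics/side0.png

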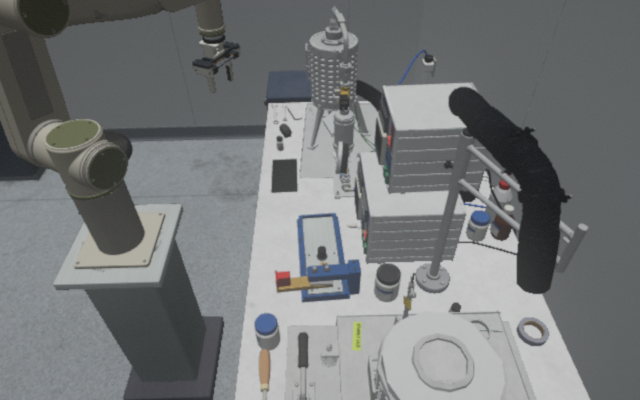

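View pics/wrist0.png

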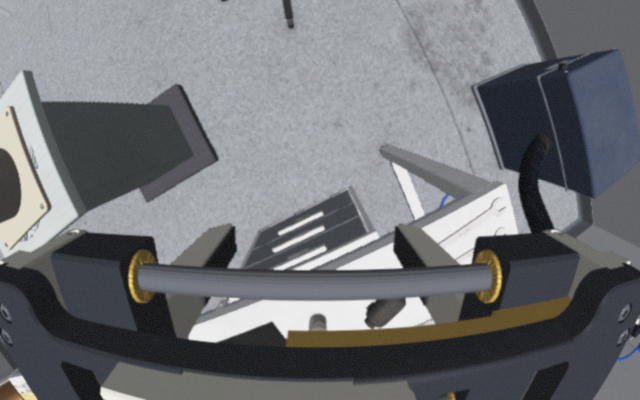

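The side view shows the fixture around (322,258), with the red grip at (283,280), knob (322,253), mat (285,175). Now measuring with colour masks.

```bash
cat > m1.py <<'E'
from h import *
for n in("side","scene"):
    c=robot.get_calibration(n);f=np.load(n+"0.npz");im,d=f["im"],f["d"]
    P=cloud(c,d);hsv=cv2.cvtColor(im,cv2.COLOR_BGR2HSV)
    H,S,V=[hsv[...,i].astype(int) for i in range(3)]
    def rep(name,m,lo,hi):
        m=m&(d>0)&(P[...,2]>lo)&(P[...,2]<hi)&(P[...,0]>.2)&(P[...,0]<.95)&(abs(P[...,1])<.75)
        k,l,st,ce=cv2.connectedComponentsWithStats(m.astype(np.uint8))
        for i in range(1,k):
            if st[i,4]>25:
                q=P[l==i];print(n,name,st[i],"mn",np.percentile(q,2,axis=0),"mx",np.percentile(q,98,axis=0),"med",np.median(q,axis=0))
    rep("blue",(H>100)&(H<125)&(S>120),-.01,.13)
    rep("red",((H<6)|(H>174))&(S>150)&(V>60),0,.13)
    rep("brass",(H>12)&(H<26)&(S>110),0,.13)
    rep("black",(V<45),-.01,.015)
    rep("blackhi",(V<60),.03,.13)
    x,y,w,h=(250,130,150,190) if n=="side" else (230,140,240,150)
    cv2.imwrite(f"pics/{n}0z.png",cv2.resize(im[y:y+h,x:x+w],None,fx=3,fy=3,interpolation=cv2.INTER_CUBIC))
E
python3 m1.py
```

```text
side blackhi [362  88  19  22 234] mn [0.8052 0.6414 0.0396] mx [0.868  0.7473 0.0782] med [0.8416 0.7098 0.065 ]
scene blue [356 156  36  16 154] mn [ 0.5696 -0.2201  0.0896] mx [ 0.6967 -0.1837  0.1036] med [ 0.6459 -0.1996  0.094 ]
scene blue [435 168  14   6  63] mn [ 0.4437 -0.3685  0.0803] mx [ 0.4827 -0.3287  0.0854] med [ 0.4633 -0.3484  0.0836]
scene blue [337 191  59  29 120] mn [ 0.5347 -0.2153  0.0161] mx [0.5551 0.0493 0.0226] med [ 0.5436 -0.0716  0.0191]
scene blue [311 194  19  12  32] mn [ 0.6293 -0.0196  0.031 ] mx [0.6555 0.061  0.0363] med [0.6479 0.0325 0.0331]
scene blue [359 194  20  10  40] mn [ 0.5451 -0.1375  0.0307] mx [ 0.5589 -0.0511  0.0357] med [ 0.552  -0.0968  0.0335]
scene blue [335 204  23  11  39] mn [ 0.5396 -0.0371  0.0315] mx [0.5502 0.0541 0.0355] med [0.545  0.0082 0.0334]
scene red [402 175  11   5  27] mn [ 0.4837 -0.2203  0.0872] mx [ 0.5149 -0.204   0.0918] med [ 0.4965 -0.212   0.0892]
scene brass [386 181  27  11  85] mn [ 0.4827 -0.2237  0.0463] mx [ 0.5691 -0.1954  0.054 ] med [ 0.537  -0.2071  0.0507]
scene blackhi [287 170  14  20 191] mn [0.7148 0.0413 0.0618] mx [0.724  0.0937 0.1153] med [0.7195 0.0689 0.0877]
scene blackhi [  43  222   68   43 1170] mn [0.8071 0.5973 0.0324] mx [0.8828 0.7477 0.0768] med [0.8478 0.6849 0.0578]
```

Run:
```python
from h import *
c=robot.get_calibration("side");f=np.load("side0.npz");d=f["d"];P=cloud(c,d)
for u,v in[(285,175),(322,253),(283,280),(340,275),(265,200)]:
    print(u,v,d[v,u],P[v,u],onplane(c,u,v,0.03))
```

```text
285 175 1.5921384 [0.49   0.2824 0.0041] [0.4928 0.2514 0.03  ]
322 253 1.2591295 [ 0.6104 -0.1244  0.0578] [ 0.6107 -0.1009  0.03  ]
283 280 1.1676112 [ 0.5072 -0.2289  0.0785] [ 0.5024 -0.1924  0.03  ]
340 275 1.1649059 [ 0.6546 -0.2253  0.0882] [ 0.6579 -0.1809  0.03  ]
265 200 1.5050089 [0.4273 0.1602 0.0001] [0.4324 0.1281 0.03  ]
```

View pics/side0z.png

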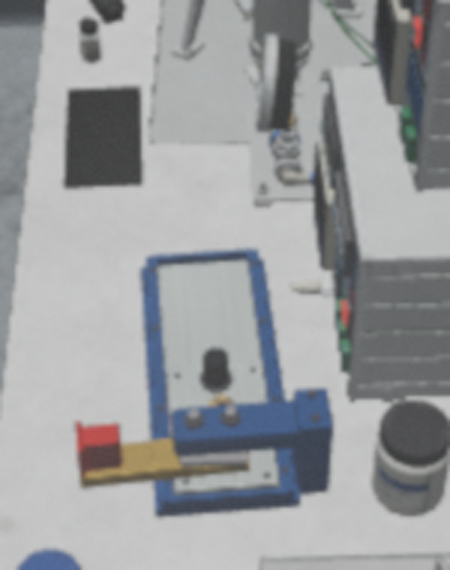

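View pics/scene0z.png

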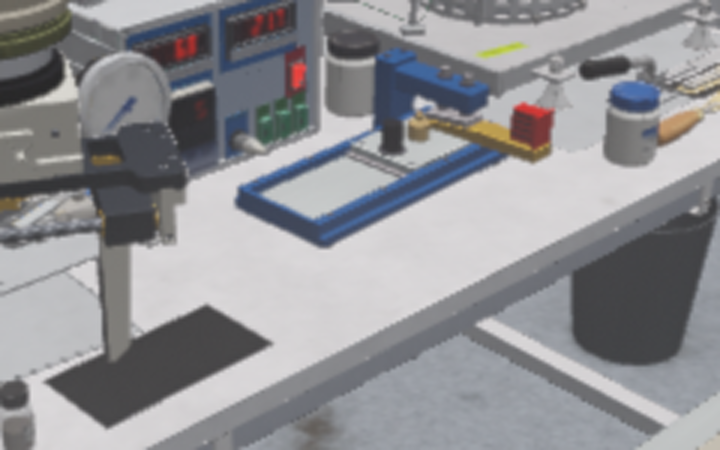

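Run:
```python
from h import *
c=robot.get_calibration("side");f=np.load("side0.npz");im,d=f["im"],f["d"];P=cloud(c,d)
hsv=cv2.cvtColor(im,cv2.COLOR_BGR2HSV)
for u,v in[(301,240),(345,283),(283,280),(300,284),(322,253),(285,175),(324,264)]: print(u,v,hsv[v,u],im[v,u],P[v,u])
# blue mask
H,S,V=[hsv[...,i].astype(int) for i in range(3)]
print(c["eye"])
m=(H>100)&(H<125)&(S>120)&(d>0)&(P[...,2]<.13)&(P[...,2]>-.01); print(m.sum(), ((H>100)&(H<125)&(S>120)).sum())
m[:,:290]=0;m[:205]=0;m[:,375:]=0;m[300:]=0
cv2.imwrite("pics/bm.png",np.uint8(m)[130:320,250:400].repeat(3,0).repeat(3,1)*255)
q=P[m];
top=q[(q[:,2]>.027)&(q[:,2]<.038)]
print(len(q),len(top))
hull=cv2.convexHull(np.float32(top[:,:2]));r=cv2.minAreaRect(hull);print(r,cv2.boxPoints(r))
```

```text
301 240 [110  89 126] [126  97  82] [ 0.5501 -0.0484  0.0294]
345 283 [108 115 137] [137  99  75] [ 0.6697 -0.2102  0.0329]
283 280 [ 0 58 92] [71 71 92] [ 0.5072 -0.2289  0.0785]
300 284 [ 21 106 166] [ 97 146 166] [ 0.5498 -0.2222  0.0503]
322 253 [120   4  65] [65 64 64] [ 0.6104 -0.1244  0.0578]
285 175 [ 0  0 68] [68 68 68] [0.49   0.2824 0.0041]
324 264 [ 16  30 112] [ 99 106 112] [ 0.6149 -0.1628  0.057 ]
[ 0.6002 -0.9425  1.0267]
167 170
7 0Traceback (most recent call last):
  File "<stdin>", line 14, in <module>
cv2.error: OpenCV(4.12.0) /io/opencv/modules/imgproc/src/convhull.cpp:143: error: (-215:Assertion failed) total >= 0 && (depth == CV_32F || depth == CV_32S) in function 'convexHull'
```

```bash
cat > m2.py <<'E'
from h import *
c=robot.get_calibration("side");f=np.load("side0.npz");im,d=f["im"],f["d"];P=cloud(c,d)
hsv=cv2.cvtColor(im,cv2.COLOR_BGR2HSV);H,S,V=[hsv[...,i].astype(int) for i in range(3)]
X,Y,Z=P[...,0],P[...,1],P[...,2]
roi=(d>0)&(X>.4)&(X<.72)&(Y>-.4)&(Y<.4)
b=roi&(H>100)&(H<120)&(S>60)
top=P[b&(Z>.028)&(Z<.036)&(Y>-.29)]
r=cv2.minAreaRect(np.float32(top[:,:2]));print("fixture rect",len(top),r,cv2.boxPoints(r))
arm=P[b&(Z>.085)];print("arm",arm.min(0),arm.max(0)); r=cv2.minAreaRect(np.float32(arm[:,:2]));print(r)
red=P[roi&((H<10)|(H>170))&(S>70)&(Z<.15)&(Z>.03)];print("red",len(red),np.percentile(red,[3,50,97],axis=0))
rt=red[red[:,2]>np.percentile(red[:,2],97)-.006];print(" top",rt.mean(0),cv2.minAreaRect(np.float32(rt[:,:2])))
mat=P[roi&(V<90)&(Y>.1)&(Z<.02)&(X<.56)];print("mat",len(mat),cv2.minAreaRect(np.float32(mat[:,:2])),np.median(mat[:,2]))
k=P[roi&(V<80)&(Y<0)&(abs(X-.61)<.03)&(Z>.03)&(S<60)&(Y>-.16)];print("knob",len(k),np.percentile(k,[3,50,97],axis=0)); kt=k[k[:,2]>k[:,2].max()-.006];print(kt.mean(0),k[:,2].max())
w=P[roi&(H>12)&(H<26)&(S>70)&(Z>.02)];print("brass",len(w),np.percentile(w,[3,50,97],axis=0),cv2.minAreaRect(np.float32(w[w[:,0]<.57][:,:2])))
E
python3 m2.py
```

```text
fixture rect 605 ((0.6184690594673157, -0.09396475553512573), (0.14248010516166687, 0.30779698491096497), 3.7302236557006836) [[ 0.5374  0.055 ]
 [ 0.5574 -0.2522]
 [ 0.6996 -0.2429]
 [ 0.6795  0.0642]]
arm [ 0.4463 -0.3789  0.085 ] [ 0.7062 -0.1836  0.1054]
((0.5644853711128235, -0.2599526345729828), (0.3123685419559479, 0.09701342135667801), 33.705543518066406)
red 127 [[ 0.4895 -0.2312  0.0528]
 [ 0.5026 -0.2238  0.0869]
 [ 0.5228 -0.2096  0.0908]]
 top [ 0.5047 -0.2191  0.0881] ((0.5062203407287598, -0.21963082253932953), (0.033669065684080124, 0.027629585936665535), 3.299915075302124)
mat 732 ((0.4858362078666687, 0.2858486771583557), (0.08290450274944305, 0.17835447192192078), 2.544908046722412) 0.003465782934738315
knob 74 [[ 0.5997 -0.129   0.0379]
 [ 0.6102 -0.124   0.0575]
 [ 0.6188 -0.1134  0.0705]]
[ 0.6098 -0.12    0.0683] 0.07110579656160076
brass 330 [[ 0.4669 -0.3966  0.0267]
 [ 0.5497 -0.2177  0.0497]
 [ 0.7016  0.3042  0.329 ]] ((0.4947090744972229, -0.2903258204460144), (0.22596080601215363, 0.06627508252859116), 60.663177490234375)
```

```bash
cat >> h.py <<'E'
FIX=np.array([.617,-.094]);YAW=.065
def f2w(x,y,z=0):
    c,s=np.cos(YAW),np.sin(YAW);return np.array([FIX[0]+c*x-s*y,FIX[1]+s*x+c*y,z])
def plan(target,yaw_deg,s=None):
    """tcp target, yaw (deg) of tool y axis -> scaled shift/turn"""
    s=s or robot.read_state();M=R.from_rotvec(s["orientation"]).as_matrix()
    d=M.T@(np.array(target)-s["tool_pos"])/.3
    y0=np.degrees(np.arctan2(M[1,1],M[0,1]))
    t=-((yaw_deg-y0+180)%360-180)/180
    print("pos",s["tool_pos"],"yaw",round(y0,2),"tilt",M[2,2],"-> tx,ty,tz",d,"turn",round(t,4))
E
python3 - <<'E'
from h import *
plan([.515,-.215,.25],-86.3)
c=robot.get_calibration("wrist");print(att(c)[:,2])
E
```

```text
pos [0.2687 0.536  0.2179] yaw 63.37 tilt -0.9999989856414432 -> tx,ty,tz [-1.8559 -1.8699 -0.1047] turn 0.8315
[ 0.2164 -0.1095 -0.9702]
```

Emit:
drive_tool(steps=[{"tx": -0.93, "ty": -0.93, "tz": -0.1, "turn": 0.42, "jaw": 0.7}, {"tx": -0.93, "ty": -0.93, "tz": -0.1, "turn": 0.42, "jaw": 0.7}, {"tx": -0.93, "ty": -0.93, "tz": -0.1, "turn": 0.42, "jaw": 0.7}, {"tx": -0.93, "ty": -0.93, "tz": -0.1, "turn": 0.42, "jaw": 0.7}, {"tx": -0.93, "ty": -0.93, "tz": -0.1, "turn": 0.42, "jaw": 0.7}, {"tx": -0.93, "ty": -0.93, "tz": -0.1, "turn": 0.42, "jaw": 0.7}, {"tx": -0.93, "ty": -0.93, "tz": -0.1, "turn": 0.42, "jaw": 0.7}, {"tx": -0.93, "ty": -0.93, "tz": -0.1, "turn": 0.42, "jaw": 0.7}, {"tx": -0.93, "ty": -0.93, "tz": -0.1, "turn": 0.42, "jaw": 0.7}, {"tx": -0.93, "ty": -0.93, "tz": -0.1, "turn": 0.42, "jaw": 0.7}])

```text
t: 1.15
tool_pos: [0.3937, 0.1606, 0.2486]
orientation: [-2.451, -1.965, -0.0]
force: [0.5, 1.1, 0.4]
opening: 0.0651
```

Run:
```python
from h import *
plan([.515,-.215,.22],-86.3)
```

```text
pos [0.3937 0.1606 0.2486] yaw -12.54 tilt -0.9999999720919767 -> tx,ty,tz [-1.1342  0.6667  0.0953] turn 0.4098
```

Emit:
drive_tool(steps=[{"tx": -0.98, "ty": 0.58, "tz": 0.05, "turn": 0.41}, {"tx": -0.98, "ty": 0.58, "tz": 0.05, "turn": 0.41}, {"tx": -0.98, "ty": 0.58, "tz": 0.05, "turn": 0.41}, {"tx": -0.98, "ty": 0.58, "tz": 0.05, "turn": 0.41}, {"tx": -0.98, "ty": 0.58, "tz": 0.05, "turn": 0.41}, {"tx": -0.98, "ty": 0.58, "tz": 0.05, "turn": 0.41}, {"tx": -0.98, "ty": 0.58, "tz": 0.05, "turn": 0.41}, {"tx": -0.98, "ty": 0.58, "tz": 0.05, "turn": 0.41}, {"tx": -0.98, "ty": 0.58, "tz": 0.05, "turn": 0.41}, {"tx": -0.98, "ty": 0.58, "tz": 0.05, "turn": 0.41}])

```text
schema error: expected keys jaw, tx, ty, tz, turn
```

Run:
```python
from h import *
plan([.515,-.215,.22],-86.3)
c=robot.get_calibration("wrist");im,d=robot.read_camera("wrist");cv2.imwrite("pics/w1.png",im);np.savez("w1.npz",im=im,d=d,eye=c["eye"],att=att(c));print(c["eye"])
im,d=robot.read_camera("scene");cv2.imwrite("pics/s1.png",im);np.savez("scene1.npz",im=im,d=d)
```

```text
pos [0.3937 0.1606 0.2486] yaw -12.54 tilt -0.9999999720919767 -> tx,ty,tz [-1.1342  0.6667  0.0953] turn 0.4098
[0.4077 0.2256 0.4146]
```

View pics/w1.png

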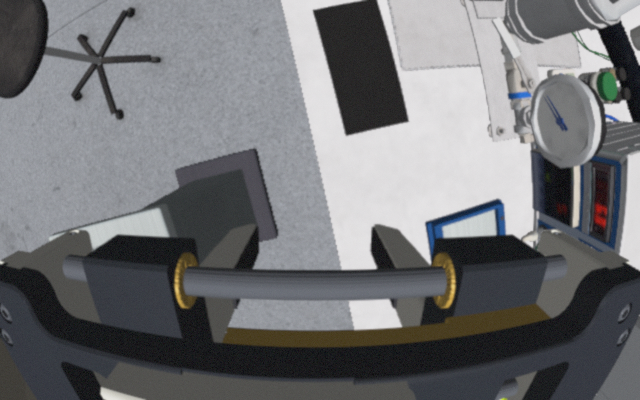

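The wrist picture shows the mat at about (362,65) and the fixture's left end at (465,225); the fingers hide what is below. All keys are required in each row; repeating the move.

Emit:
drive_tool(steps=[{"jaw": 0.6, "tx": -0.98, "ty": 0.58, "tz": 0.05, "turn": 0.41}, {"jaw": 0.6, "tx": -0.98, "ty": 0.58, "tz": 0.05, "turn": 0.41}, {"jaw": 0.6, "tx": -0.98, "ty": 0.58, "tz": 0.05, "turn": 0.41}, {"jaw": 0.6, "tx": -0.98, "ty": 0.58, "tz": 0.05, "turn": 0.41}, {"jaw": 0.6, "tx": -0.98, "ty": 0.58, "tz": 0.05, "turn": 0.41}, {"jaw": 0.6, "tx": -0.98, "ty": 0.58, "tz": 0.05, "turn": 0.41}, {"jaw": 0.6, "tx": -0.98, "ty": 0.58, "tz": 0.05, "turn": 0.41}, {"jaw": 0.6, "tx": -0.98, "ty": 0.58, "tz": 0.05, "turn": 0.41}, {"jaw": 0.6, "tx": -0.98, "ty": 0.58, "tz": 0.05, "turn": 0.41}, {"jaw": 0.6, "tx": -0.98, "ty": 0.58, "tz": 0.05, "turn": 0.41}])

```text
t: 2.25
tool_pos: [0.5014, -0.1612, 0.233]
orientation: [-3.139, -0.114, 0.002]
force: [-0.0, 0.2, -0.7]
opening: 0.0558
```

Run:
```python
from h import *
plan([.515,-.215,.20],-86.3)
c=robot.get_calibration("wrist");im,d=robot.read_camera("wrist");cv2.imwrite("pics/w2.png",im);np.savez("w2.npz",im=im,d=d,eye=c["eye"],att=att(c));print(c["eye"])
im,d=robot.read_camera("scene");cv2.imwrite("pics/s2.png",im);np.savez("scene2.npz",im=im,d=d)
```

```text
pos [ 0.5014 -0.1612  0.233 ] yaw -85.85 tilt -0.9999990873878926 -> tx,ty,tz [0.0325 0.1823 0.1097] turn 0.0025
[ 0.5678 -0.1567  0.3988]
```

View pics/w2.png

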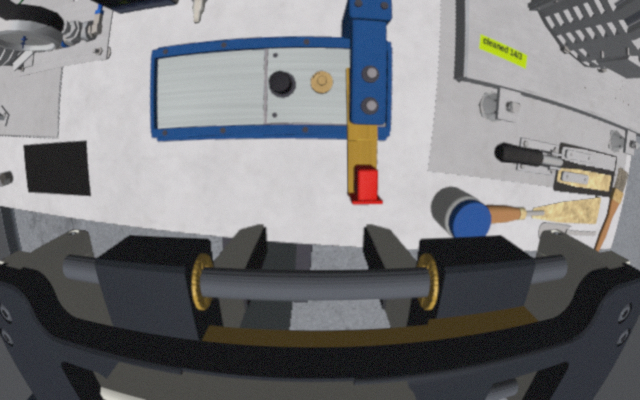

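View pics/s2.png

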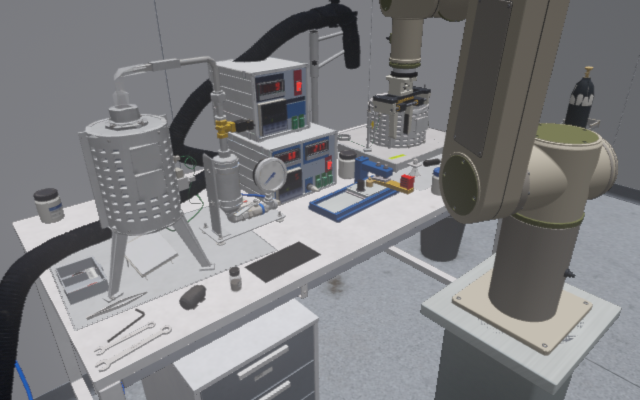

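Excellent view: fixture spans (152..391, 38..140), grip red at (367,183), knob (282,83), weight (321,82). Measuring by casting fisheye rays.

```bash
cat >> h.py <<'E'
def wray(c,A,uv):
    uv=np.atleast_2d(np.float64(uv));p=uv-[c["cx"],c["cy"]];r=np.linalg.norm(p,axis=1);th=r/c["fx"]
    d=np.c_[p*(np.sin(th)/np.maximum(r,1e-9))[:,None],np.cos(th)];return d@A.T
def wplane(c,A,eye,uv,z):
    d=wray(c,A,uv);return eye+d*((z-eye[2])/d[:,2])[:,None]
def masks(im):
    hsv=cv2.cvtColor(im,cv2.COLOR_BGR2HSV);H,S,V=[hsv[...,i].astype(int) for i in range(3)]
    return H,S,V
def big(m,n=1):
    k,l,st,ce=cv2.connectedComponentsWithStats(np.uint8(m));o=np.argsort(-st[1:,4])[:n]+1
    return [(l==i,st[i],ce[i]) for i in o]
def pts(m): v,u=np.nonzero(m);return np.c_[u,v]
E
cat > m3.py <<'E'
from h import *
import sys
c=robot.get_calibration("wrist");f=np.load(sys.argv[1]);im,A,eye=f["im"],f["att"],f["eye"]
H,S,V=masks(im);roi=np.zeros(H.shape,bool);roi[20:240]=1
b=roi&(H>100)&(H<125)&(S>100)
m,st,ce=big(b)[0];print("blue",st)
w=wplane(c,A,eye,pts(m),.032)[:,:2]
sel=w[(w[:,1]>-.15)];sel=sel  # left part, away from arm
r=cv2.minAreaRect(np.float32(sel));print("left part rect",r,cv2.boxPoints(r))
w=w[w[:,0]<.69];r=cv2.minAreaRect(np.float32(w));print("all rect",r,cv2.boxPoints(r))
m,st,ce=big(roi&((H<8)|(H>172))&(S>140))[0];print("red",st,ce)
w=wplane(c,A,eye,pts(m),.088);print(w.min(0),w.max(0),cv2.minAreaRect(np.float32(w[:,:2])))
rr=np.zeros_like(roi);rr[60:110,262:305]=1
m,st,ce=big(rr&(V<60))[0];print("knob",st,ce,wplane(c,A,eye,ce,.068))
rr=np.zeros_like(roi);rr[60:110,305:340]=1
m,st,ce=big(rr&(H>10)&(H<28)&(S>70))[0];print("weight",st,ce,wplane(c,A,eye,ce,.064))
rr=np.zeros_like(roi);rr[130:210,15:110]=1
m,st,ce=big(rr&(V<60))[0];w=wplane(c,A,eye,pts(m),.003);print("mat",st,cv2.minAreaRect(np.float32(w[:,:2])))
for z,u0 in((.045,0),):
    rr=np.zeros_like(roi);rr[125:200,335:385]=1
    m=rr&(H>15)&(H<28)&(S>110);w=wplane(c,A,eye,pts(m),z);print("brass",m.sum(),w.min(0),w.max(0))
E
python3 m3.py w2.npz
python3 - <<'E'
from h import *
c=robot.get_calibration("wrist");f=np.load("w1.npz");im,A,eye=f["im"],f["att"],f["eye"]
H,S,V=masks(im);rr=np.zeros(H.shape,bool);rr[0:140,300:420]=1
m,st,ce=big(rr&(V<60))[0];w=wplane(c,A,eye,pts(m),.003);print("mat",st,cv2.minAreaRect(np.float32(w[:,:2])))
E
```

```text
blue [ 151   20  241  121 8523]
left part rect ((0.6021341681480408, -0.04743403196334839), (0.12208577990531921, 0.21141764521598816), 3.2764639854431152) [[ 0.5351  0.0546]
 [ 0.5472 -0.1565]
 [ 0.6691 -0.1495]
 [ 0.657   0.0616]]
all rect ((0.6137255430221558, -0.09249080717563629), (0.14081449806690216, 0.3022823631763458), 3.593360424041748) [[ 0.534   0.0539]
 [ 0.5529 -0.2477]
 [ 0.6935 -0.2389]
 [ 0.6745  0.0628]]
red [350 166  32  38 865] [365.3942 185.9075]
[ 0.4859 -0.2322  0.088 ] [ 0.5262 -0.1983  0.088 ] ((0.5063834190368652, -0.21423988044261932), (0.039226725697517395, 0.03338751196861267), 4.002877235412598)
knob [270  72  23  23 399] [280.8045  82.8271] [[ 0.6059 -0.1177  0.068 ]]
weight [311  71  22  22 360] [321.25    81.8556] [[ 0.61   -0.1603  0.064 ]]
mat [  25  142   65   53 2984] ((0.48638251423835754, 0.28720623254776), (0.08534964919090271, 0.17437027394771576), 1.4721922874450684)
brass 1328 [ 0.4875 -0.2304  0.045 ] [ 0.5685 -0.1944  0.045 ]
mat [ 314    0   93  134 7892] ((0.4853461980819702, 0.2892123758792877), (0.08582999557256699, 0.17610496282577515), 1.6747273206710815)
```

```bash
sed -i 's/^FIX=.*/FIX=np.array([.606,-.0936]);YAW=.0605/' h.py
python3 - <<'E'
from h import *
print(f2w(-.107,-.115),f2w(-.01,-.115)); plan([.507,-.2147,.12],-86.5)
plan([.507,-.2147,.054],-86.5)
E
```

```text
[ 0.5061 -0.2149  0.    ] [ 0.603 -0.209  0.   ]
pos [ 0.5013 -0.1611  0.2333] yaw -85.65 tilt -0.9999997939143226 -> tx,ty,tz [0.0056 0.1798 0.3776] turn 0.0047
pos [ 0.5013 -0.1611  0.2333] yaw -85.65 tilt -0.9999997939143226 -> tx,ty,tz [0.0057 0.1799 0.5976] turn 0.0047
```

Emit:
drive_tool(steps=[{"jaw": 0.6, "tx": 0.006, "ty": 0.18, "tz": 0.15, "turn": 0.005}, {"jaw": 0.6, "tx": 0.006, "ty": 0.18, "tz": 0.3, "turn": 0.005}, {"jaw": 0.6, "tx": 0.006, "ty": 0.18, "tz": 0.42, "turn": 0.005}, {"jaw": 0.6, "tx": 0.006, "ty": 0.18, "tz": 0.5, "turn": 0.005}, {"jaw": 0.6, "tx": 0.006, "ty": 0.18, "tz": 0.56, "turn": 0.005}, {"jaw": 0.6, "tx": 0.006, "ty": 0.18, "tz": 0.595, "turn": 0.005}, {"jaw": 0.6, "tx": 0.006, "ty": 0.18, "tz": 0.595, "turn": 0.005}])

```text
t: 3.05
tool_pos: [0.5058, -0.2148, 0.0537]
orientation: [-3.139, -0.089, 0.004]
force: [0.3, 0.4, 0.0]
opening: 0.0561
```

Run:
```python
from h import *
plan([.507,-.2147,.054],-86.5)
im,d=robot.read_camera("side");cv2.imwrite("pics/d3.png",cv2.resize(im[200:320,220:400],None,fx=4,fy=4))
c=robot.get_calibration("wrist");im,d=robot.read_camera("wrist");cv2.imwrite("pics/w3.png",im)
```

```text
pos [ 0.5058 -0.2148  0.0537] yaw -86.75 tilt -0.9999963674834115 -> tx,ty,tz [ 0.0041 -0.0002 -0.001 ] turn -0.0014
```

View pics/d3.png

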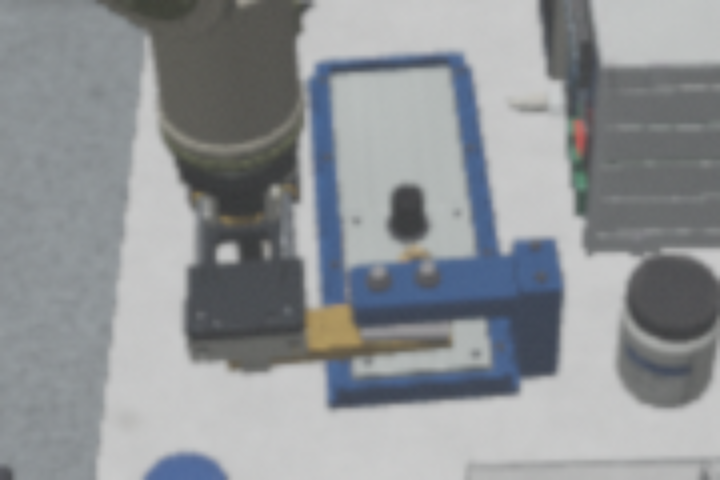

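View pics/w3.png

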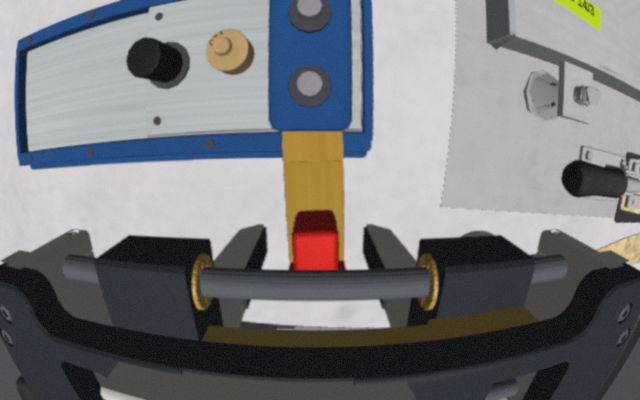

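The grip (294–343, v≈245) is centred between the fingers (≈265 and 370). Closing.

Emit:
drive_tool(steps=[{"jaw": 0.15, "tx": 0, "ty": 0, "tz": 0, "turn": 0}, {"jaw": 0.15, "tx": 0, "ty": 0, "tz": 0, "turn": 0}, {"jaw": 0.15, "tx": 0, "ty": 0, "tz": 0, "turn": 0}, {"jaw": 0.15, "tx": 0, "ty": 0, "tz": 0, "turn": 0}, {"jaw": 0.15, "tx": 0, "ty": 0, "tz": 0, "turn": 0}], force=40)

```text
t: 3.65
tool_pos: [0.5066, -0.216, 0.0554]
orientation: [-3.14, -0.084, -0.0]
force: [0.2, 1.3, 3.8]
opening: 0.0223
```

```bash
cat >> h.py <<'E'
PAD=np.array([.603,-.209])
def swing(angs,rads,s=None):
    """rows of (tx,ty,turn) putting the grip at angle a (rad, + = grip toward world -y... yaw ccw) and radius r about PAD; base dir = -fixture x"""
    s=s or robot.read_state();M=R.from_rotvec(s["orientation"]).as_matrix()
    y0=np.arctan2(M[1,1],M[0,1])
    for a,r in zip(angs,rads):
        th=YAW+a
        p=np.array([PAD[0]-r*np.cos(th),PAD[1]-r*np.sin(th),s["tool_pos"][2]])
        d=M.T@(p-s["tool_pos"])/.3
        dy=(th-np.pi/2-y0+np.pi)%(2*np.pi)-np.pi
        print(f"a {a:+.2f} r {r:.4f} tx {d[0]:+.4f} ty {d[1]:+.4f} turn {-dy/np.pi:+.4f}")
def where():
    s=robot.read_state();M=R.from_rotvec(s["orientation"]).as_matrix();d=PAD-s["tool_pos"][:2]
    print("r",np.linalg.norm(d),"ang",np.arctan2(d[1],d[0])-YAW,"yaw",np.arctan2(M[1,1],M[0,1])+np.pi/2-YAW,"F",s["force"],"T",s["wrist_torque"],"op",s["opening"],"t",s["t"],s["tool_pos"])
E
python3 - <<'E'
from h import *
where()
swing([.1,.2],[.098,.0985])
swing([.2,.1,0,-.1,-.2],[.0985,.0992,.1,.1007,.1015])
E
```

```text
r 0.09663316467727684 ang 0.012206883625201254 yaw -0.006829574516459713 F [0.1669 1.273  3.7556] T [0.2113 0.2145 0.4431] op 0.02226227955130869 t 3.65 [ 0.5066 -0.216   0.0554]
a +0.10 r 0.0980 tx -0.0028 ty +0.0287 turn -0.0340
a +0.20 r 0.0985 tx +0.0007 ty +0.0613 turn -0.0658
a +0.20 r 0.0985 tx +0.0007 ty +0.0613 turn -0.0658
a +0.10 r 0.0992 tx -0.0067 ty +0.0291 turn -0.0340
a +0.00 r 0.1000 tx -0.0113 ty -0.0039 turn -0.0022
a -0.10 r 0.1007 tx -0.0122 ty -0.0374 turn +0.0297
a -0.20 r 0.1015 tx -0.0100 ty -0.0711 turn +0.0615
```

Emit:
drive_tool(steps=[{"jaw": 0.15, "tx": -0.001, "ty": 0.015, "tz": 0, "turn": -0.017}, {"jaw": 0.15, "tx": -0.002, "ty": 0.029, "tz": 0, "turn": -0.034}, {"jaw": 0.15, "tx": -0.001, "ty": 0.045, "tz": 0, "turn": -0.05}, {"jaw": 0.15, "tx": 0, "ty": 0.061, "tz": 0, "turn": -0.066}, {"jaw": 0.15, "tx": 0, "ty": 0.061, "tz": 0, "turn": -0.066}])

```text
t: 4.15
tool_pos: [0.5081, -0.2343, 0.0554]
orientation: [-3.115, -0.41, -0.002]
force: [2.3, 1.9, 0.8]
opening: 0.0215
```

Run:
```python
from h import *
where()
swing([.12,.04,-.04,-.12,-.2],[.0993,.1001,.1009,.1017,.1025])
```

```text
r 0.09815848287716314 ang 0.19977793377166564 yaw 0.20103863586619486 F [2.3047 1.8532 0.8078] T [ 0.3812 -0.2378  0.1182] op 0.02153160839423953 t 4.15 [ 0.5081 -0.2343  0.0554]
a +0.12 r 0.0993 tx -0.0027 ty -0.0264 turn +0.0258
a +0.04 r 0.1001 tx -0.0022 ty -0.0531 turn +0.0513
a -0.04 r 0.1009 tx +0.0006 ty -0.0799 turn +0.0767
a -0.12 r 0.1017 tx +0.0055 ty -0.1066 turn +0.1022
a -0.20 r 0.1025 tx +0.0126 ty -0.1330 turn +0.1277
```

Emit:
drive_tool(steps=[{"jaw": 0.15, "tx": -0.003, "ty": -0.026, "tz": 0, "turn": 0.026}, {"jaw": 0.15, "tx": -0.002, "ty": -0.053, "tz": 0, "turn": 0.051}, {"jaw": 0.15, "tx": 0.001, "ty": -0.08, "tz": 0, "turn": 0.077}, {"jaw": 0.15, "tx": 0.0055, "ty": -0.107, "tz": 0, "turn": 0.102}, {"jaw": 0.15, "tx": 0.0125, "ty": -0.133, "tz": 0, "turn": 0.128}, {"jaw": 0.15, "tx": 0.0125, "ty": -0.133, "tz": 0, "turn": 0.128}])

```text
t: 4.75
tool_pos: [0.5011, -0.1943, 0.0554]
orientation: [3.133, -0.225, 0.001]
force: [2.3, 0.8, -0.1]
opening: 0.0221
```

```bash
cat > chk.py <<'E'
from h import *
import sys
n=sys.argv[1]
where()
im,d=robot.read_camera("scene");cv2.imwrite(f"pics/s{n}.png",cv2.resize(im[140:260,280:460],None,fx=4,fy=4,interpolation=cv2.INTER_CUBIC));np.savez(f"scene{n}.npz",im=im,d=d)
a=np.load("scene2.npz")["im"];cv2.imwrite(f"pics/sd{n}.png",cv2.resize(cv2.absdiff(a,im)[140:260,280:460],None,fx=4,fy=4))
# shift of fixture left end patch by phase correlation
g=lambda i:np.float32(cv2.cvtColor(i,cv2.COLOR_BGR2GRAY)[180:225,300:365])
print("fixture px shift",cv2.phaseCorrelate(g(a),g(im),cv2.createHanningWindow((65,45),cv2.CV_32F)))
E
python3 chk.py 4
python3 - <<'E'
from h import *
swing([-.12,-.04,.04,.12,.2],[.1035,.1044,.1053,.1062,.107])
E
```

```text
r 0.1029199591445092 ang -0.20336306048531885 yaw -0.20362287748567431 F [ 2.2846  0.8141 -0.1156] T [ 0.0783  0.0097 -0.1273] op 0.022122610999603876 t 4.75 [ 0.5011 -0.1943  0.0554]
fixture px shift ((0.021008490188613393, 0.48474064211486123), 0.9954297371116685)
a -0.12 r 0.1035 tx -0.0009 ty +0.0280 turn -0.0256
a -0.04 r 0.1044 tx -0.0005 ty +0.0559 turn -0.0511
a +0.04 r 0.1053 tx +0.0021 ty +0.0838 turn -0.0766
a +0.12 r 0.1062 tx +0.0070 ty +0.1118 turn -0.1020
a +0.20 r 0.1070 tx +0.0146 ty +0.1393 turn -0.1275
```

View pics/s4.png

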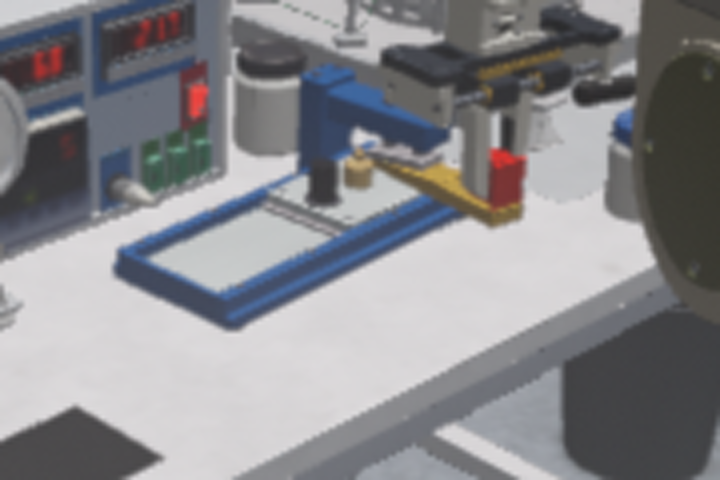

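Run:
```python
from h import *
import numpy as np
a1=np.linspace(-.2,.2,7)[1:];a2=-a1
r=.1029+np.arange(1,13)*.0006
swing(list(a1)+list(a2),r)
```

```text
a -0.13 r 0.1035 tx -0.0012 ty +0.0234 turn -0.0214
a -0.07 r 0.1041 tx -0.0009 ty +0.0465 turn -0.0426
a +0.00 r 0.1047 tx +0.0010 ty +0.0697 turn -0.0638
a +0.07 r 0.1053 tx +0.0044 ty +0.0929 turn -0.0851
a +0.13 r 0.1059 tx +0.0095 ty +0.1159 turn -0.1063
a +0.20 r 0.1065 tx +0.0161 ty +0.1386 turn -0.1275
a +0.13 r 0.1071 tx +0.0057 ty +0.1172 turn -0.1063
a +0.07 r 0.1077 tx -0.0033 ty +0.0950 turn -0.0851
a -0.00 r 0.1083 tx -0.0108 ty +0.0721 turn -0.0638
a -0.07 r 0.1089 tx -0.0168 ty +0.0487 turn -0.0426
a -0.13 r 0.1095 tx -0.0212 ty +0.0247 turn -0.0214
a -0.20 r 0.1101 tx -0.0240 ty +0.0004 turn -0.0002
```

Emit:
drive_tool(steps=[{"jaw": 0.15, "tx": -0.001, "ty": 0.023, "tz": 0, "turn": -0.021}, {"jaw": 0.15, "tx": -0.001, "ty": 0.0465, "tz": 0, "turn": -0.0425}, {"jaw": 0.15, "tx": 0.001, "ty": 0.07, "tz": 0, "turn": -0.064}, {"jaw": 0.15, "tx": 0.0045, "ty": 0.093, "tz": 0, "turn": -0.085}, {"jaw": 0.15, "tx": 0.0095, "ty": 0.116, "tz": 0, "turn": -0.106}, {"jaw": 0.15, "tx": 0.016, "ty": 0.1385, "tz": 0, "turn": -0.1275}, {"jaw": 0.15, "tx": 0.0055, "ty": 0.117, "tz": 0, "turn": -0.106}, {"jaw": 0.15, "tx": -0.0035, "ty": 0.095, "tz": 0, "turn": -0.085}, {"jaw": 0.15, "tx": -0.011, "ty": 0.072, "tz": 0, "turn": -0.064}, {"jaw": 0.15, "tx": -0.017, "ty": 0.0485, "tz": 0, "turn": -0.0425}, {"jaw": 0.15, "tx": -0.021, "ty": 0.0245, "tz": 0, "turn": -0.0215}, {"jaw": 0.15, "tx": -0.024, "ty": 0.0005, "tz": 0, "turn": 0}])

```text
t: 6.0
tool_pos: [0.4936, -0.1948, 0.0554]
orientation: [3.132, -0.223, 0.0]
force: [-0.1, -2.5, 0.8]
opening: 0.0218
```

```bash
python3 chk.py 5
python3 - <<'E'
from h import *
c=robot.get_calibration("wrist");im,d=robot.read_camera("wrist");cv2.imwrite("pics/w5.png",im);np.savez("w5.npz",im=im,d=d,eye=c["eye"],att=att(c))
a1=np.linspace(-.2,.2,7)[1:];a2=-a1
swing(list(a1)+list(a2),.1099+np.arange(1,13)*.0006)
E
```

```text
r 0.11030578667393354 ang -0.18997755482892104 yaw -0.20279919362484677 F [-0.1334 -2.507   0.8165] T [-0.5636  0.1852  0.0929] op 0.02182126832658885 t 6.0 [ 0.4936 -0.1948  0.0554]
fixture px shift ((0.019578442014378084, 0.4896696452652023), 0.9957755466670166)
a -0.13 r 0.1105 tx +0.0004 ty +0.0231 turn -0.0216
a -0.07 r 0.1111 tx +0.0009 ty +0.0478 turn -0.0428
a +0.00 r 0.1117 tx +0.0030 ty +0.0725 turn -0.0640
a +0.07 r 0.1123 tx +0.0069 ty +0.0972 turn -0.0852
a +0.13 r 0.1129 tx +0.0124 ty +0.1217 turn -0.1064
a +0.20 r 0.1135 tx +0.0196 ty +0.1459 turn -0.1277
a +0.13 r 0.1141 tx +0.0086 ty +0.1230 turn -0.1064
a +0.07 r 0.1147 tx -0.0008 ty +0.0993 turn -0.0852
a -0.00 r 0.1153 tx -0.0087 ty +0.0749 turn -0.0640
a -0.07 r 0.1159 tx -0.0150 ty +0.0499 turn -0.0428
a -0.13 r 0.1165 tx -0.0196 ty +0.0244 turn -0.0216
a -0.20 r 0.1171 tx -0.0225 ty -0.0014 turn -0.0003
```

View pics/w5.png

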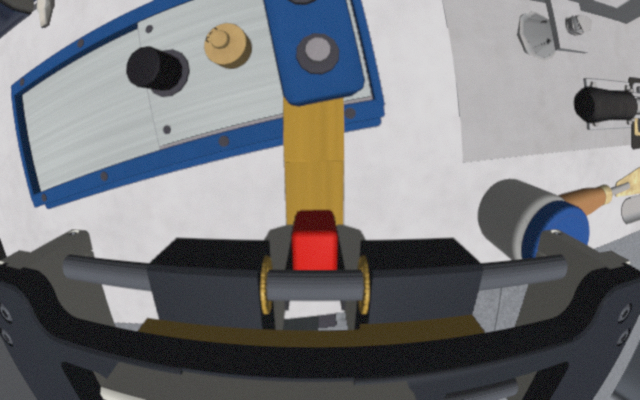

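View pics/sd5.png

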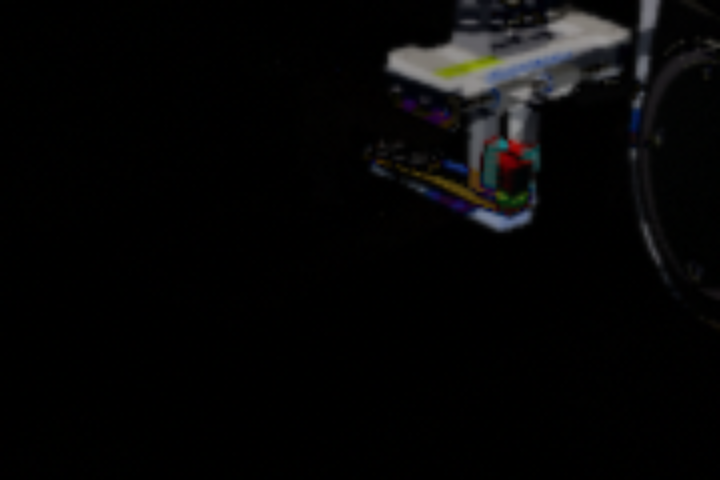

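The difference image shows the fixture has not moved at all (the 0.49 px is a constant bias). Continuing.

Emit:
drive_tool(steps=[{"jaw": 0.15, "tx": 0, "ty": 0.023, "tz": 0, "turn": -0.0215}, {"jaw": 0.15, "tx": 0.001, "ty": 0.048, "tz": 0, "turn": -0.043}, {"jaw": 0.15, "tx": 0.003, "ty": 0.0725, "tz": 0, "turn": -0.064}, {"jaw": 0.15, "tx": 0.007, "ty": 0.097, "tz": 0, "turn": -0.085}, {"jaw": 0.15, "tx": 0.0125, "ty": 0.1215, "tz": 0, "turn": -0.1065}, {"jaw": 0.15, "tx": 0.0195, "ty": 0.146, "tz": 0, "turn": -0.1275}, {"jaw": 0.15, "tx": 0.0085, "ty": 0.123, "tz": 0, "turn": -0.1065}, {"jaw": 0.15, "tx": -0.001, "ty": 0.0995, "tz": 0, "turn": -0.085}, {"jaw": 0.15, "tx": -0.0085, "ty": 0.075, "tz": 0, "turn": -0.064}, {"jaw": 0.15, "tx": -0.015, "ty": 0.05, "tz": 0, "turn": -0.043}, {"jaw": 0.15, "tx": -0.0195, "ty": 0.0245, "tz": 0, "turn": -0.0215}, {"jaw": 0.15, "tx": -0.0225, "ty": -0.0015, "tz": 0, "turn": 0}])

```text
t: 7.3
tool_pos: [0.487, -0.1935, 0.0553]
orientation: [3.133, -0.221, 0.0]
force: [-0.8, -3.6, 0.9]
opening: 0.0215
```

```bash
python3 chk.py 6
python3 - <<'E'
from h import *
a1=np.linspace(-.2,.2,7)[1:];a2=-a1
swing(list(a1)+list(a2),.1173+np.arange(1,13)*.0007)
E
```

```text
r 0.11700755069870289 ang -0.19360270908363983 yaw -0.20151414331493478 F [-0.797  -3.5618  0.9375] T [-0.7294  0.1669 -0.1386] op 0.02148562948156993 t 7.3 [ 0.487  -0.1935  0.0553]
fixture px shift ((0.014474262286391593, 0.5103473946185204), 0.9966278866485313)
a -0.13 r 0.1180 tx -0.0020 ty +0.0268 turn -0.0230
a -0.07 r 0.1187 tx -0.0016 ty +0.0532 turn -0.0442
a +0.00 r 0.1194 tx +0.0007 ty +0.0797 turn -0.0655
a +0.07 r 0.1201 tx +0.0047 ty +0.1061 turn -0.0867
a +0.13 r 0.1208 tx +0.0105 ty +0.1323 turn -0.1079
a +0.20 r 0.1215 tx +0.0181 ty +0.1582 turn -0.1291
a +0.13 r 0.1222 tx +0.0061 ty +0.1339 turn -0.1079
a +0.07 r 0.1229 tx -0.0043 ty +0.1086 turn -0.0867
a -0.00 r 0.1236 tx -0.0130 ty +0.0825 turn -0.0655
a -0.07 r 0.1243 tx -0.0201 ty +0.0558 turn -0.0442
a -0.13 r 0.1250 tx -0.0253 ty +0.0285 turn -0.0230
a -0.20 r 0.1257 tx -0.0287 ty +0.0008 turn -0.0018
```

Emit:
drive_tool(steps=[{"jaw": 0.15, "tx": -0.002, "ty": 0.027, "tz": 0, "turn": -0.023}, {"jaw": 0.15, "tx": -0.0015, "ty": 0.053, "tz": 0, "turn": -0.044}, {"jaw": 0.15, "tx": 0.0005, "ty": 0.08, "tz": 0, "turn": -0.0655}, {"jaw": 0.15, "tx": 0.0045, "ty": 0.106, "tz": 0, "turn": -0.0865}, {"jaw": 0.15, "tx": 0.0105, "ty": 0.1325, "tz": 0, "turn": -0.108}, {"jaw": 0.15, "tx": 0.018, "ty": 0.158, "tz": 0, "turn": -0.129}, {"jaw": 0.15, "tx": 0.006, "ty": 0.134, "tz": 0, "turn": -0.108}, {"jaw": 0.15, "tx": -0.0045, "ty": 0.1085, "tz": 0, "turn": -0.0865}, {"jaw": 0.15, "tx": -0.013, "ty": 0.0825, "tz": 0, "turn": -0.0655}, {"jaw": 0.15, "tx": -0.02, "ty": 0.056, "tz": 0, "turn": -0.044}, {"jaw": 0.15, "tx": -0.0255, "ty": 0.0285, "tz": 0, "turn": -0.023}, {"jaw": 0.15, "tx": -0.0285, "ty": 0.001, "tz": 0, "turn": -0.002}])

```text
t: 8.55
tool_pos: [0.4785, -0.1926, 0.0553]
orientation: [3.133, -0.21, 0.0]
force: [-0.8, -4.6, 0.0]
opening: 0.0217
```

```bash
python3 chk.py 7
python3 - <<'E'
from h import *
a1=np.linspace(-.2,.2,7)[1:];a2=-a1
swing(list(a1)+list(a2),.1255+np.arange(1,13)*.0008)
E
```

```text
r 0.12553672411212766 ang -0.1911456799073046 yaw -0.19460802088984863 F [-0.8129 -4.5974  0.0253] T [-0.8262  0.1986 -0.357 ] op 0.021698461686515336 t 8.55 [ 0.4785 -0.1926  0.0553]
fixture px shift ((0.022252653156805025, 0.4879734356166239), 1.00079352752662)
a -0.13 r 0.1263 tx -0.0014 ty +0.0275 turn -0.0208
a -0.07 r 0.1271 tx -0.0013 ty +0.0558 turn -0.0420
a +0.00 r 0.1279 tx +0.0008 ty +0.0842 turn -0.0632
a +0.07 r 0.1287 tx +0.0047 ty +0.1125 turn -0.0845
a +0.13 r 0.1295 tx +0.0106 ty +0.1407 turn -0.1057
a +0.20 r 0.1303 tx +0.0185 ty +0.1686 turn -0.1269
a +0.13 r 0.1311 tx +0.0056 ty +0.1425 turn -0.1057
a +0.07 r 0.1319 tx -0.0056 ty +0.1153 turn -0.0845
a -0.00 r 0.1327 tx -0.0149 ty +0.0873 turn -0.0632
a -0.07 r 0.1335 tx -0.0224 ty +0.0586 turn -0.0420
a -0.13 r 0.1343 tx -0.0280 ty +0.0293 turn -0.0208
a -0.20 r 0.1351 tx -0.0316 ty -0.0006 turn +0.0004
```

View pics/sd7.png

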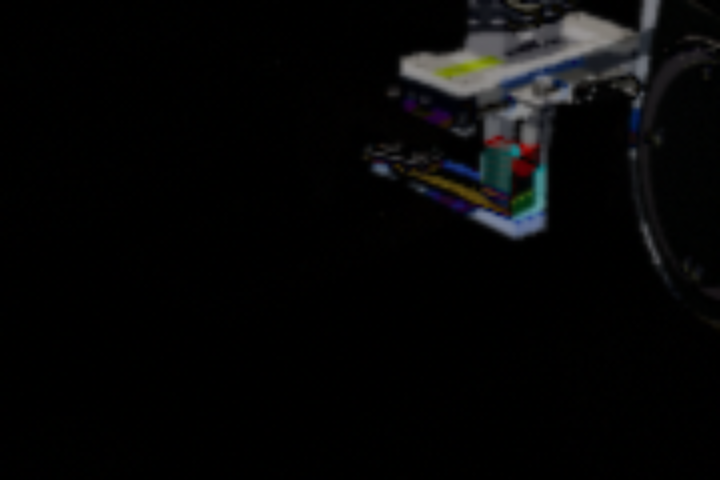

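Fixture still unmoved with about 29 mm drawn. Another pair of swings.

Emit:
drive_tool(steps=[{"jaw": 0.15, "tx": -0.0015, "ty": 0.0275, "tz": 0, "turn": -0.021}, {"jaw": 0.15, "tx": -0.0015, "ty": 0.056, "tz": 0, "turn": -0.042}, {"jaw": 0.15, "tx": 0.0005, "ty": 0.084, "tz": 0, "turn": -0.063}, {"jaw": 0.15, "tx": 0.0045, "ty": 0.1125, "tz": 0, "turn": -0.0845}, {"jaw": 0.15, "tx": 0.0105, "ty": 0.1405, "tz": 0, "turn": -0.1055}, {"jaw": 0.15, "tx": 0.0185, "ty": 0.1685, "tz": 0, "turn": -0.127}, {"jaw": 0.15, "tx": 0.0055, "ty": 0.1425, "tz": 0, "turn": -0.1055}, {"jaw": 0.15, "tx": -0.0055, "ty": 0.1155, "tz": 0, "turn": -0.0845}, {"jaw": 0.15, "tx": -0.015, "ty": 0.0875, "tz": 0, "turn": -0.063}, {"jaw": 0.15, "tx": -0.0225, "ty": 0.0585, "tz": 0, "turn": -0.042}, {"jaw": 0.15, "tx": -0.028, "ty": 0.0295, "tz": 0, "turn": -0.021}, {"jaw": 0.15, "tx": -0.0315, "ty": -0.0005, "tz": 0, "turn": 0}])

```text
t: 9.8
tool_pos: [0.4693, -0.1913, 0.0553]
orientation: [3.133, -0.21, 0.001]
force: [0.8, -5.0, -0.1]
opening: 0.0215
```

```bash
python3 chk.py 8
python3 - <<'E'
from h import *
a1=np.linspace(-.2,.2,7)[1:];a2=-a1[:3]
swing(list(a1)+list(a2),.1351+np.arange(1,10)*.0013)
plan([.44,-.219,.056],-86.5)
E
```

```text
r 0.13491416360935288 ang -0.19219221231987746 yaw -0.19419049511367503 F [ 0.8083 -5.0495 -0.0772] T [-0.9921  0.1148 -0.4854] op 0.021528313968356038 t 9.8 [ 0.4693 -0.1913  0.0553]
fixture px shift ((0.019752331183134686, 0.5127442028344866), 0.9977492921882205)
a -0.13 r 0.1364 tx -0.0036 ty +0.0305 turn -0.0206
a -0.07 r 0.1377 tx -0.0050 ty +0.0612 turn -0.0419
a +0.00 r 0.1390 tx -0.0042 ty +0.0922 turn -0.0631
a +0.07 r 0.1403 tx -0.0013 ty +0.1234 turn -0.0843
a +0.13 r 0.1416 tx +0.0038 ty +0.1546 turn -0.1055
a +0.20 r 0.1429 tx +0.0110 ty +0.1857 turn -0.1267
a +0.13 r 0.1442 tx -0.0044 ty +0.1574 turn -0.1055
a +0.07 r 0.1455 tx -0.0180 ty +0.1279 turn -0.0843
a -0.00 r 0.1468 tx -0.0297 ty +0.0973 turn -0.0631
pos [ 0.4693 -0.1902  0.0552] yaw -97.89 tilt -0.9999998048802395 -> tx,ty,tz [-0.0835  0.1086 -0.0027] turn -0.0633
```

Emit:
drive_tool(steps=[{"jaw": 0.15, "tx": -0.0035, "ty": 0.0305, "tz": 0, "turn": -0.0205}, {"jaw": 0.15, "tx": -0.005, "ty": 0.061, "tz": 0, "turn": -0.042}, {"jaw": 0.15, "tx": -0.004, "ty": 0.092, "tz": 0, "turn": -0.063}, {"jaw": 0.15, "tx": -0.0015, "ty": 0.1235, "tz": 0, "turn": -0.0845}, {"jaw": 0.15, "tx": 0.004, "ty": 0.1545, "tz": 0, "turn": -0.1055}, {"jaw": 0.15, "tx": 0.011, "ty": 0.1855, "tz": 0, "turn": -0.1265}, {"jaw": 0.15, "tx": -0.0045, "ty": 0.1575, "tz": 0, "turn": -0.1055}, {"jaw": 0.15, "tx": -0.018, "ty": 0.128, "tz": 0, "turn": -0.0845}, {"jaw": 0.15, "tx": -0.0295, "ty": 0.0975, "tz": 0, "turn": -0.063}, {"jaw": 0.15, "tx": -0.0295, "ty": 0.0975, "tz": 0, "turn": -0.063}])

```text
t: 10.85
tool_pos: [0.4564, -0.2178, 0.0551]
orientation: [-3.139, -0.105, 0.0]
force: [-1.0, -1.3, 1.2]
opening: 0.0217
```

```bash
python3 chk.py 9
python3 - <<'E'
from h import *
swing([0]*5,[.153,.160,.167,.174,.181])
swing([0]*5,[.181,.184,.188,.19,.195])
c=robot.get_calibration("wrist");im,d=robot.read_camera("wrist");cv2.imwrite("pics/w9.png",im)
E
```

```text
r 0.14688454890869343 ang -0.000655484869667447 yaw 0.006113714327766306 F [-0.96   -1.2634  1.1968] T [-0.1558  0.0383 -0.1187] op 0.021690283180536424 t 10.85 [ 0.4564 -0.2178  0.0551]
fixture px shift ((0.02716680370331659, 0.5047851417360185), 1.0002238383631648)
a +0.00 r 0.1530 tx -0.0205 ty -0.0012 turn +0.0025
a +0.00 r 0.1600 tx -0.0438 ty -0.0014 turn +0.0025
a +0.00 r 0.1670 tx -0.0671 ty -0.0016 turn +0.0025
a +0.00 r 0.1740 tx -0.0904 ty -0.0018 turn +0.0025
a +0.00 r 0.1810 tx -0.1138 ty -0.0019 turn +0.0025
a +0.00 r 0.1810 tx -0.1138 ty -0.0019 turn +0.0025
a +0.00 r 0.1840 tx -0.1238 ty -0.0020 turn +0.0025
a +0.00 r 0.1880 tx -0.1371 ty -0.0021 turn +0.0025
a +0.00 r 0.1900 tx -0.1438 ty -0.0022 turn +0.0025
a +0.00 r 0.1950 tx -0.1604 ty -0.0023 turn +0.0025
```

View pics/w9.png

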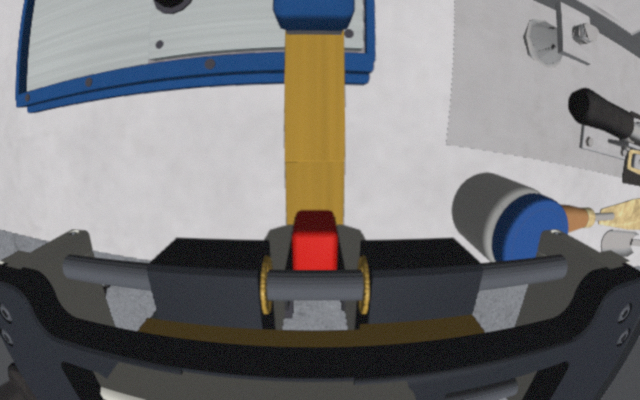

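View pics/s9.png

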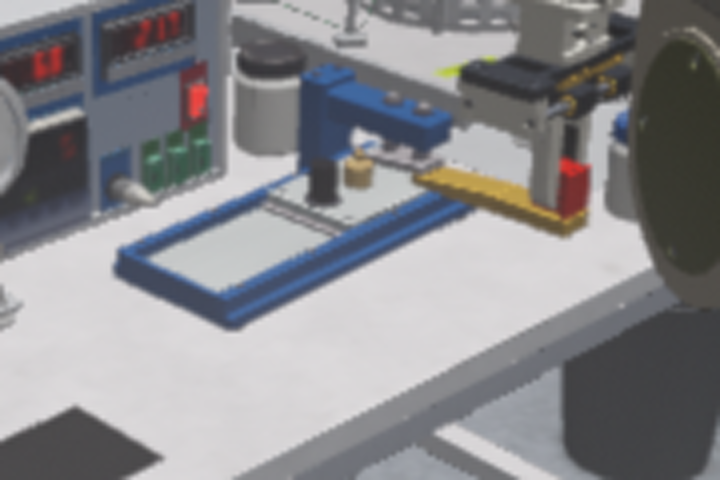

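Emit:
drive_tool(steps=[{"jaw": 0.1, "tx": -0.02, "ty": -0.001, "tz": 0, "turn": 0.002}, {"jaw": 0.1, "tx": -0.044, "ty": -0.001, "tz": 0, "turn": 0.002}, {"jaw": 0.1, "tx": -0.067, "ty": -0.001, "tz": 0, "turn": 0.002}, {"jaw": 0.1, "tx": -0.09, "ty": -0.002, "tz": 0, "turn": 0.002}, {"jaw": 0.1, "tx": -0.114, "ty": -0.002, "tz": 0, "turn": 0.002}, {"jaw": 0.1, "tx": -0.144, "ty": -0.002, "tz": 0, "turn": 0.002}, {"jaw": 0.1, "tx": -0.16, "ty": -0.002, "tz": 0, "turn": 0.002}, {"jaw": 0.1, "tx": -0.16, "ty": -0.002, "tz": 0, "turn": 0.002}, {"jaw": 0.1, "tx": -0.16, "ty": -0.002, "tz": -0.05, "turn": 0.002}, {"jaw": 0.1, "tx": -0.16, "ty": -0.002, "tz": -0.15, "turn": 0.002}, {"jaw": 0.1, "tx": -0.16, "ty": -0.002, "tz": -0.25, "turn": 0.002}], force=55)

```text
t: 12.05
tool_pos: [0.4082, -0.22, 0.1305]
orientation: [-3.139, -0.089, 0.002]
force: [0.1, -1.1, -1.4]
opening: 0.0218
```

```bash
python3 chk.py 10
python3 - <<'E'
from h import *
c=robot.get_calibration("wrist");im,d=robot.read_camera("wrist");cv2.imwrite("pics/w10.png",im)
E
```

```text
r 0.19512635894282987 ang -0.004043789987699435 yaw -0.0037320591584411034 F [ 0.1434 -1.1127 -1.442 ] T [-0.0162  0.1639 -0.0474] op 0.021763705456285597 t 12.05 [ 0.4082 -0.22    0.1305]
fixture px shift ((0.021776434601278538, 0.5085211830228822), 0.9951457974351483)
```

View pics/w10.png

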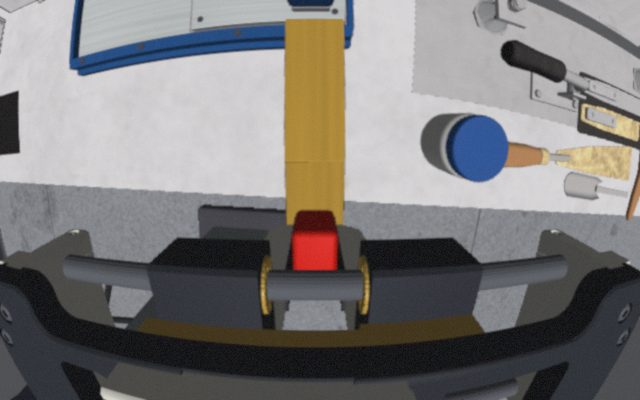

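View pics/s10.png

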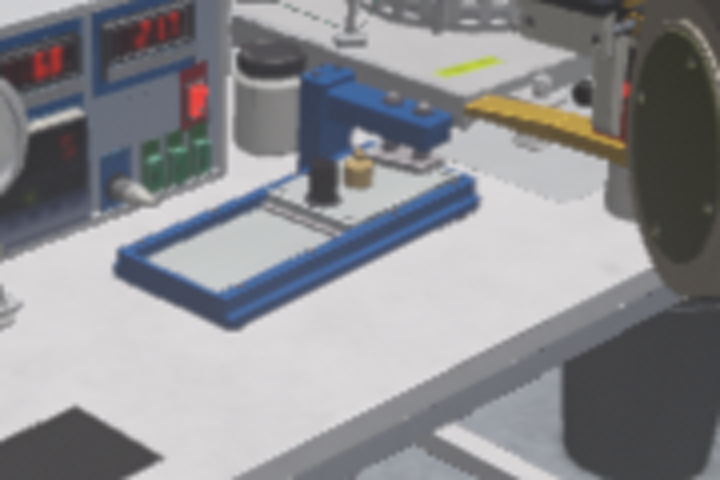

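The wedge is out, level in the grip, fixture unmoved. Now to the mat.

Run:
```python
from h import *
plan([.488,.2235,.17],1.6)
```

```text
pos [ 0.4115 -0.2222  0.135 ] yaw -86.74 tilt -0.9999658701329838 -> tx,ty,tz [ 0.3398 -1.4683 -0.1217] turn -0.4908
```

Emit:
drive_tool(steps=[{"jaw": 0.1, "tx": 0, "ty": -0.1, "tz": -0.12, "turn": -0.04}, {"jaw": 0.1, "tx": 0.04, "ty": -0.25, "tz": -0.12, "turn": -0.08}, {"jaw": 0.1, "tx": 0.08, "ty": -0.4, "tz": -0.12, "turn": -0.12}, {"jaw": 0.1, "tx": 0.12, "ty": -0.55, "tz": -0.12, "turn": -0.16}, {"jaw": 0.1, "tx": 0.15, "ty": -0.7, "tz": -0.12, "turn": -0.2}, {"jaw": 0.1, "tx": 0.19, "ty": -0.85, "tz": -0.12, "turn": -0.24}, {"jaw": 0.1, "tx": 0.23, "ty": -0.98, "tz": -0.12, "turn": -0.28}, {"jaw": 0.1, "tx": 0.23, "ty": -0.98, "tz": -0.12, "turn": -0.32}])

```text
t: 12.95
tool_pos: [0.4609, 0.0817, 0.1651]
orientation: [-2.699, -1.604, -0.001]
force: [-0.5, -0.7, -0.8]
opening: 0.0217
```

Run:
```python
from h import *
plan([.488,.2235,.12],1.6)
```

```text
pos [0.4609 0.0817 0.1651] yaw -28.57 tilt -0.9999982020223752 -> tx,ty,tz [ 0.4583 -0.1465  0.1512] turn -0.1676
```

Emit:
drive_tool(steps=[{"jaw": 0.1, "tx": 0.11, "ty": -0.035, "tz": 0.03, "turn": -0.042}, {"jaw": 0.1, "tx": 0.23, "ty": -0.073, "tz": 0.07, "turn": -0.084}, {"jaw": 0.1, "tx": 0.35, "ty": -0.11, "tz": 0.11, "turn": -0.126}, {"jaw": 0.1, "tx": 0.458, "ty": -0.1465, "tz": 0.15, "turn": -0.168}, {"jaw": 0.1, "tx": 0.458, "ty": -0.1465, "tz": 0.15, "turn": -0.168}, {"jaw": 0.1, "tx": 0.458, "ty": -0.1465, "tz": 0.15, "turn": -0.168}])

```text
t: 13.55
tool_pos: [0.4884, 0.2187, 0.1194]
orientation: [-2.199, -2.243, 0.004]
force: [-0.2, -0.1, -2.2]
opening: 0.0215
```

Run:
```python
from h import *
plan([.488,.2235,.0245],1.6)
c=robot.get_calibration("wrist");im,d=robot.read_camera("wrist");cv2.imwrite("pics/w11.png",im)
im,d=robot.read_camera("scene");cv2.imwrite("pics/s11.png",cv2.resize(im[140:320,130:430],None,fx=2.5,fy=2.5,interpolation=cv2.INTER_CUBIC))
```

```text
pos [0.4884 0.2187 0.1194] yaw 1.13 tilt -0.9999961516033349 -> tx,ty,tz [ 0.0164 -0.0002  0.3164] turn -0.0026
```

View pics/w11.png

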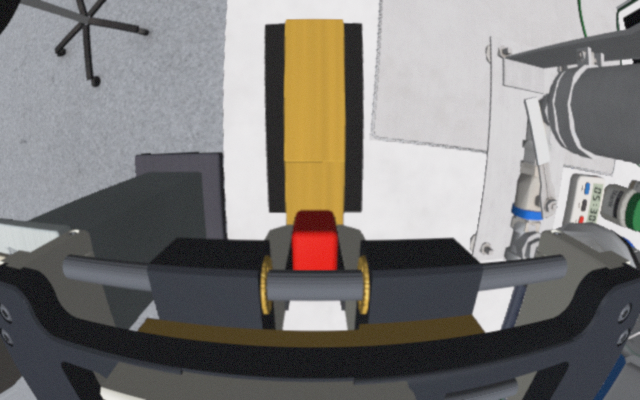

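View pics/s11.png

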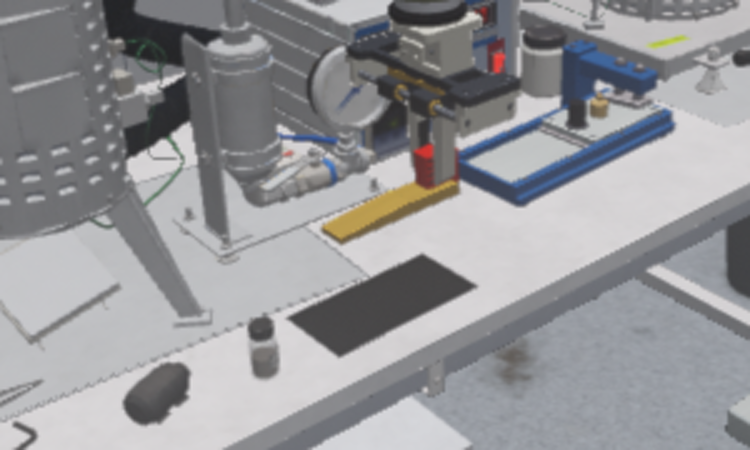

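The wedge is centred over the mat (mat edges u=265/363, wedge 285–344). Lowering.

Emit:
drive_tool(steps=[{"jaw": 0.1, "tx": 0.016, "ty": 0, "tz": 0.08, "turn": -0.0025}, {"jaw": 0.1, "tx": 0.016, "ty": 0, "tz": 0.16, "turn": -0.0025}, {"jaw": 0.1, "tx": 0.016, "ty": 0, "tz": 0.23, "turn": -0.0025}, {"jaw": 0.1, "tx": 0.016, "ty": 0, "tz": 0.28, "turn": -0.0025}, {"jaw": 0.1, "tx": 0.016, "ty": 0, "tz": 0.3, "turn": -0.0025}, {"jaw": 0.1, "tx": 0.016, "ty": 0, "tz": 0.31, "turn": -0.0025}, {"jaw": 0.1, "tx": 0.016, "ty": 0, "tz": 0.31, "turn": -0.0025}])

```text
t: 14.35
tool_pos: [0.4898, 0.2232, 0.0287]
orientation: [2.192, 2.25, 0.001]
force: [-0.2, 0.2, -2.0]
opening: 0.0214
```

Run:
```python
from h import *
where()
im,d=robot.read_camera("scene");cv2.imwrite("pics/s12.png",cv2.resize(im[140:320,130:430],None,fx=2.5,fy=2.5,interpolation=cv2.INTER_CUBIC))
```

```text
r 0.44672642206938706 ang -1.3751389223623944 yaw 1.5366412664905544 F [-0.2261  0.2281 -2.0382] T [-0.1197  0.0466  0.0067] op 0.021441490769407788 t 14.35 [0.4898 0.2232 0.0287]
```

View pics/s12.png

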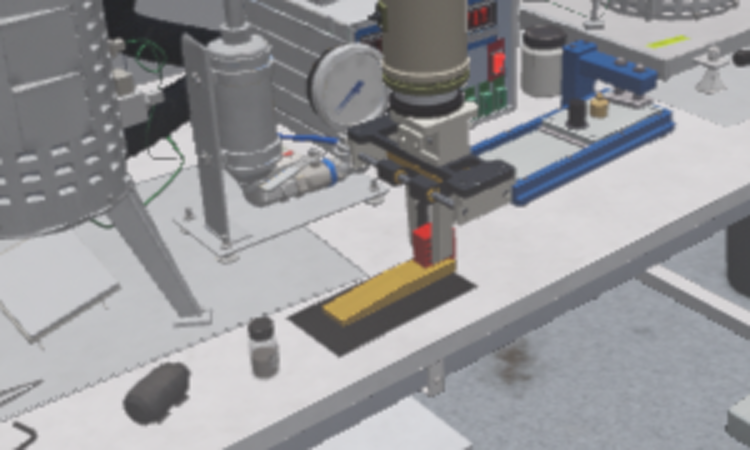

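Emit:
drive_tool(steps=[{"jaw": 0.1, "tx": 0, "ty": 0, "tz": 0.005, "turn": 0}, {"jaw": 0.1, "tx": 0, "ty": 0, "tz": 0.01, "turn": 0}, {"jaw": 0.1, "tx": 0, "ty": 0, "tz": 0.014, "turn": 0}, {"jaw": 0.1, "tx": 0, "ty": 0, "tz": 0.014, "turn": 0}])

```text
t: 14.8
tool_pos: [0.4896, 0.2234, 0.0244]
orientation: [2.191, 2.251, 0.001]
force: [-0.8, 0.2, 1.6]
opening: 0.0214
```

Contact (force went from −2.0 to +1.6). Open and retreat upward.

Emit:
drive_tool(steps=[{"jaw": 0.5, "tx": 0, "ty": 0, "tz": 0, "turn": 0}, {"jaw": 0.5, "tx": 0, "ty": 0, "tz": 0, "turn": 0}, {"jaw": 0.5, "tx": 0, "ty": 0, "tz": 0, "turn": 0}, {"jaw": 0.5, "tx": 0, "ty": 0, "tz": -0.06, "turn": 0}, {"jaw": 0.5, "tx": 0, "ty": 0, "tz": -0.16, "turn": 0}, {"jaw": 0.5, "tx": 0, "ty": 0, "tz": -0.3, "turn": 0}, {"jaw": 0.5, "tx": 0, "ty": 0, "tz": -0.45, "turn": 0}, {"jaw": 0.5, "tx": 0, "ty": 0, "tz": -0.5, "turn": 0}])

```text
t: 15.6
tool_pos: [0.4918, 0.2241, 0.1797]
orientation: [2.189, 2.249, 0.011]
force: [-0.1, 0.5, 0.5]
opening: 0.0468
```

Run:
```python
from h import *
k=np.array([.6059,-.1177]);print("knob fix y",k)
plan([.6065,-.1177,.15],3.5)
im,d=robot.read_camera("scene");cv2.imwrite("pics/s13.png",cv2.resize(im[140:320,130:430],None,fx=2.5,fy=2.5,interpolation=cv2.INTER_CUBIC))
```

```text
knob fix y [ 0.6059 -0.1177]
pos [0.4918 0.2241 0.1797] yaw 1.54 tilt -0.9999689681574959 -> tx,ty,tz [-1.1496  0.3507  0.0989] turn -0.0109
```

View pics/s13.png

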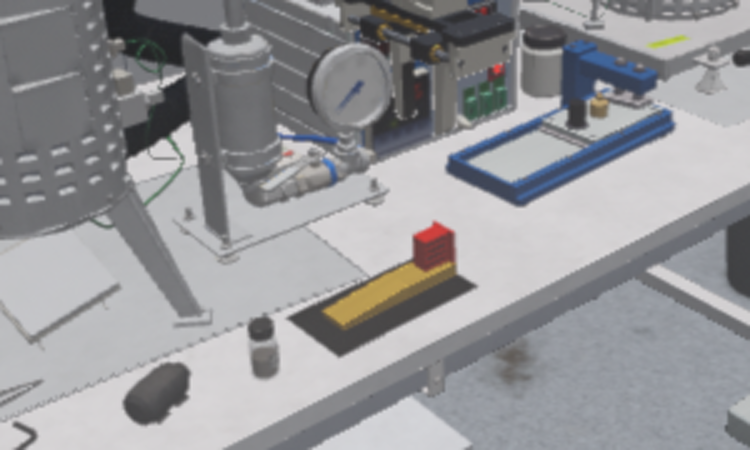

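Wedge lies flat on the mat. Checking clearance to the instrument box (and its nozzle) for the jaws-along-x grasp.

Run:
```python
from h import *
c=robot.get_calibration("side");d=np.load("side0.npz")["d"];P=cloud(c,d)
m=(d>0)&(P[...,0]>.66)&(P[...,0]<.78)&(P[...,1]>-.2)&(P[...,1]<.16)&(P[...,2]>.04)&(P[...,2]<.4)
q=P[m]
c=robot.get_calibration("scene");f=np.load("scene2.npz");P2=cloud(c,f["d"]);m=(f["d"]>0)&(P2[...,0]>.64)&(P2[...,0]<.78)&(P2[...,1]>-.15)&(P2[...,1]<.16)&(P2[...,2]>.04)&(P2[...,2]<.4)
q=np.r_[q,P2[m]]
for y in np.arange(-.2,.16,.03):
    s=q[(q[:,1]>y)&(q[:,1]<y+.03)]
    if len(s): 
        o=[]
        for z in(.04,.07,.1,.15,.2,.3):
            t=s[(s[:,2]>z)&(s[:,2]<z+.05)]; o.append(round(float(np.percentile(t[:,0],1)),3) if len(t)>3 else None)
        print(round(y,2),o)
```

```text
-0.2 [0.668, 0.661, 0.678, None, None, None]
-0.14 [0.731, 0.731, 0.731, 0.731, 0.733, None]
-0.11 [0.724, 0.725, 0.726, 0.725, 0.731, None]
-0.08 [0.724, 0.729, 0.722, 0.723, 0.73, None]
-0.05 [0.725, 0.732, 0.721, 0.721, 0.73, None]
-0.02 [0.688, 0.731, 0.723, 0.722, 0.73, None]
0.01 [0.717, 0.718, 0.719, 0.723, 0.73, None]
0.04 [0.715, 0.714, 0.714, 0.721, 0.73, 0.769]
0.07 [0.714, 0.715, 0.716, 0.723, 0.729, 0.769]
0.1 [0.714, 0.715, 0.718, 0.723, 0.728, 0.768]
0.13 [0.686, 0.657, 0.657, 0.66, 0.73, 0.767]
```

Emit:
drive_tool(steps=[{"jaw": 0.6, "tx": -0.14, "ty": 0.0, "tz": 0.0, "turn": -0.011}, {"jaw": 0.6, "tx": -0.3, "ty": 0.02, "tz": 0.0, "turn": -0.011}, {"jaw": 0.6, "tx": -0.45, "ty": 0.06, "tz": 0.0, "turn": -0.011}, {"jaw": 0.6, "tx": -0.6, "ty": 0.12, "tz": 0.0, "turn": -0.011}, {"jaw": 0.6, "tx": -0.75, "ty": 0.2, "tz": 0.0, "turn": -0.011}, {"jaw": 0.6, "tx": -0.9, "ty": 0.28, "tz": 0.0, "turn": -0.011}, {"jaw": 0.6, "tx": -0.99, "ty": 0.35, "tz": 0.05, "turn": -0.011}, {"jaw": 0.6, "tx": -0.99, "ty": 0.35, "tz": 0.1, "turn": -0.011}])

```text
t: 16.45
tool_pos: [0.6033, -0.075, 0.1415]
orientation: [2.157, 2.284, -0.002]
force: [-0.6, 0.3, 0.2]
opening: 0.056
```

Run:
```python
from h import *
plan([.6065,-.1177,.12],3.5)
c=robot.get_calibration("wrist");im,d=robot.read_camera("wrist");cv2.imwrite("pics/w14.png",im);np.savez("w14.npz",im=im,d=d,eye=c["eye"],att=att(c))
im,d=robot.read_camera("side");cv2.imwrite("pics/d14.png",cv2.resize(im[150:320,240:420],None,fx=3.5,fy=3.5,interpolation=cv2.INTER_CUBIC));np.savez("side14.npz",im=im,d=d)
im,d=robot.read_camera("scene");cv2.imwrite("pics/s14.png",cv2.resize(im[140:260,280:460],None,fx=4,fy=4,interpolation=cv2.INTER_CUBIC))
```

```text
pos [ 0.6033 -0.075   0.1415] yaw 3.28 tilt -0.999999379631153 -> tx,ty,tz [-0.1425  0.0024  0.0719] turn -0.0012
```

View pics/w14.png

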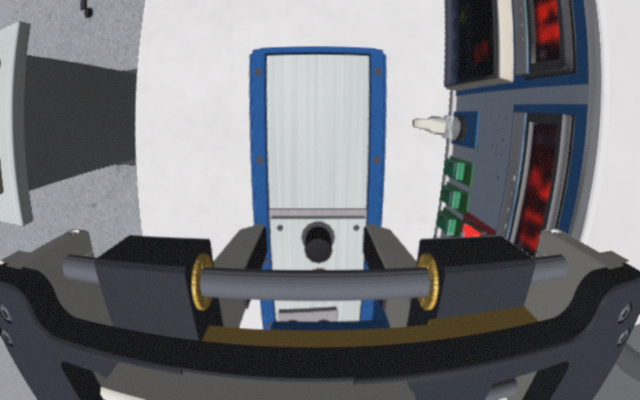

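View pics/s14.png

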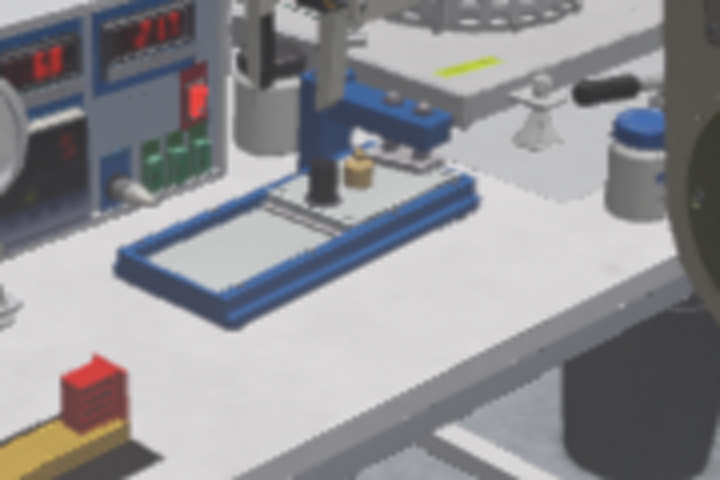

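View pics/d14.png

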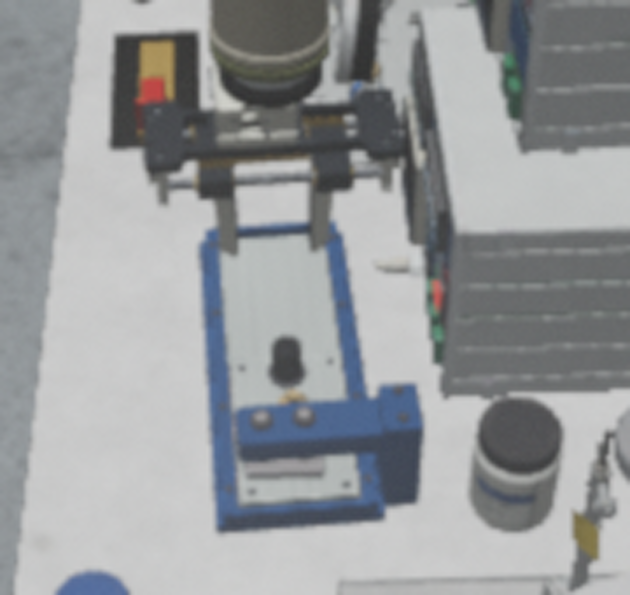

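```bash
python3 - <<'E'
from h import *
c=robot.get_calibration("wrist");f=np.load("w14.npz");im,A,eye=f["im"],f["att"],f["eye"]
H,S,V=masks(im)
rr=np.zeros(H.shape,bool);rr[220:266,296:342]=1
m=rr&(V<45);m,st,ce=big(m)[0];print(st,ce)
print("top ctr",wplane(c,A,eye,[(319,244)],.068),wplane(c,A,eye,ce,.060))
print("left end corners",wplane(c,A,eye,[(250,50),(384,50),(267,150),(370,150),(267,200),(374,200),(317,212)],.032), "step",wplane(c,A,eye,[(320,213)],.034))
E
python3 - <<'E'
import cv2
im=cv2.imread("pics/w14.png");cv2.imwrite("pics/w14z.png",cv2.resize(im[180:340,220:420],None,fx=4,fy=3.5,interpolation=cv2.INTER_CUBIC))
E
```

```text
[306 227  25  21 295] [318.122  235.0475]
top ctr [[ 0.6084 -0.1087  0.068 ]] [[ 0.6075 -0.1038  0.06  ]]
left end corners [[ 0.5378  0.0542  0.032 ]
 [ 0.6572  0.0613  0.032 ]
 [ 0.5579 -0.0365  0.032 ]
 [ 0.6502 -0.0312  0.032 ]
 [ 0.5591 -0.0829  0.032 ]
 [ 0.6583 -0.0773  0.032 ]
 [ 0.606  -0.0917  0.032 ]] step [[ 0.6088 -0.0919  0.034 ]]
```

View pics/w14z.png

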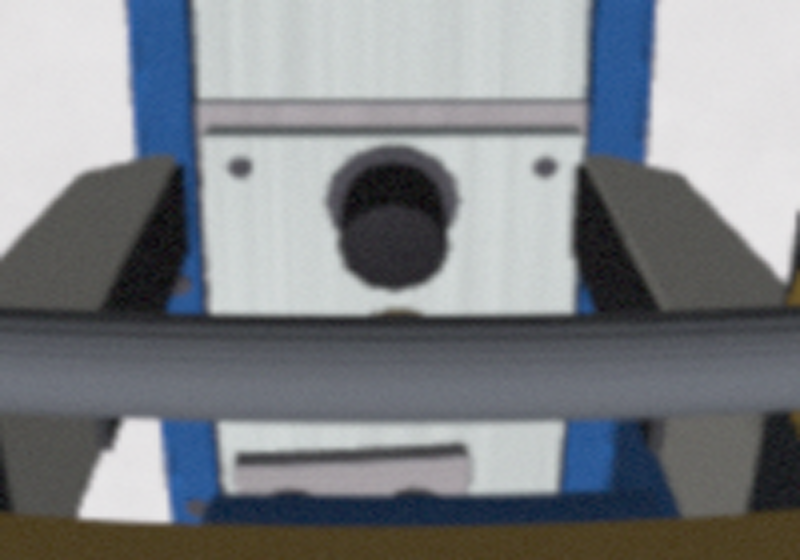

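Knob top centre is at (318,250) → about (0.607, −0.117), agreeing with the earlier fix; descending with jaws straddling it.

Emit:
drive_tool(steps=[{"jaw": 0.6, "tx": -0.1, "ty": 0.004, "tz": 0.0, "turn": -0.001}, {"jaw": 0.6, "tx": -0.14, "ty": 0.004, "tz": 0.02, "turn": -0.001}, {"jaw": 0.6, "tx": -0.14, "ty": 0.004, "tz": 0.14, "turn": -0.001}, {"jaw": 0.6, "tx": -0.14, "ty": 0.004, "tz": 0.24, "turn": -0.001}, {"jaw": 0.6, "tx": -0.14, "ty": 0.004, "tz": 0.3, "turn": -0.001}, {"jaw": 0.6, "tx": -0.14, "ty": 0.004, "tz": 0.332, "turn": -0.001}, {"jaw": 0.6, "tx": -0.14, "ty": 0.004, "tz": 0.332, "turn": -0.001}])

```text
t: 17.3
tool_pos: [0.6048, -0.1116, 0.043]
orientation: [-2.146, -2.291, 0.002]
force: [-0.6, -0.0, -0.3]
opening: 0.0557
```

Run:
```python
from h import *
plan([.607,-.117,.041],3.5)
c=robot.get_calibration("wrist");im,d=robot.read_camera("wrist");cv2.imwrite("pics/w15.png",im)
im,d=robot.read_camera("scene");cv2.imwrite("pics/s15.png",cv2.resize(im[140:260,280:460],None,fx=4,fy=4,interpolation=cv2.INTER_CUBIC))
```

```text
pos [ 0.6048 -0.1116  0.043 ] yaw 3.74 tilt -0.9999968799105051 -> tx,ty,tz [-0.0183  0.0061  0.0067] turn 0.0013
```

View pics/w15.png

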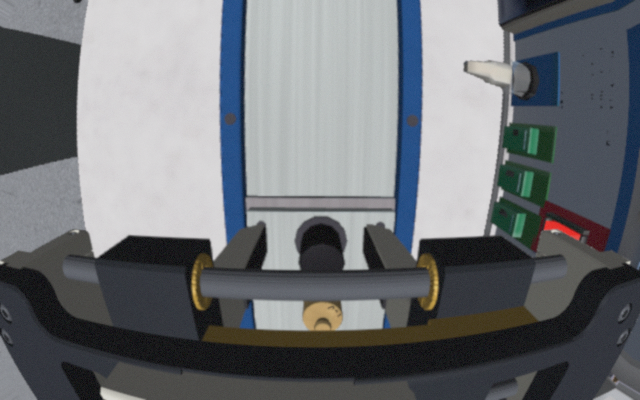

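View pics/s15.png

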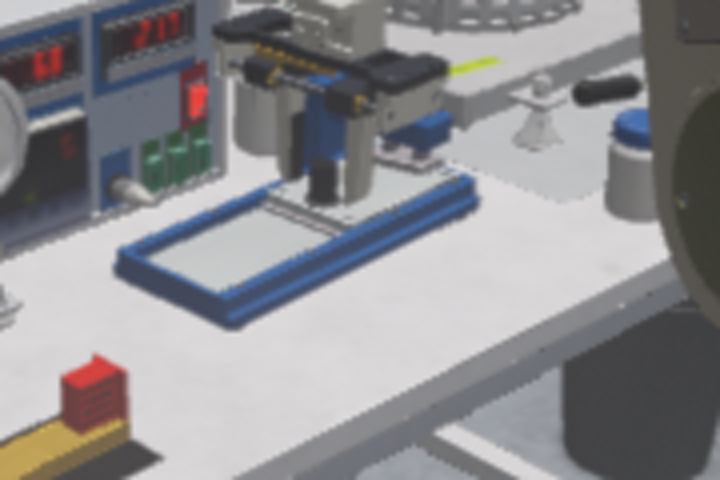

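Emit:
drive_tool(steps=[{"jaw": 0.6, "tx": -0.018, "ty": 0.008, "tz": 0.004, "turn": 0.001}, {"jaw": 0.2, "tx": -0.018, "ty": 0.008, "tz": 0.004, "turn": 0.001}, {"jaw": 0.2, "tx": -0.018, "ty": 0.008, "tz": 0.004, "turn": 0.001}, {"jaw": 0.2, "tx": -0.018, "ty": 0.008, "tz": 0.004, "turn": 0.001}, {"jaw": 0.2, "tx": -0.018, "ty": 0.008, "tz": 0.004, "turn": 0.001}, {"jaw": 0.2, "tx": -0.018, "ty": 0.008, "tz": 0.004, "turn": 0.001}, {"jaw": 0.2, "tx": -0.018, "ty": 0.008, "tz": 0.004, "turn": 0.001}], force=20)

```text
t: 18.1
tool_pos: [0.6088, -0.1179, 0.0432]
orientation: [2.152, 2.289, 0.0]
force: [0.2, 0.1, 0.9]
opening: 0.0237
```

Run:
```python
from h import *
where()
d=np.array([-np.sin(YAW),np.cos(YAW)])
s=robot.read_state();p=s["tool_pos"]
for L in (.03,.076,.13,.153): plan(np.r_[p[:2]+d*L,p[2]],np.degrees(YAW))
```

```text
r 0.09128395131221025 ang -1.6944456778360608 yaw 1.5717622313847184 F [0.1833 0.1124 0.9461] T [-0.0234  0.0831  0.0112] op 0.02370186999159285 t 18.1 [ 0.6088 -0.1179  0.0432]
pos [ 0.6088 -0.1179  0.0432] yaw 3.52 tilt -0.9999999990940502 -> tx,ty,tz [0.1    0.0001 0.    ] turn 0.0003
pos [ 0.6088 -0.1179  0.0432] yaw 3.52 tilt -0.9999999990940502 -> tx,ty,tz [0.2533 0.0002 0.    ] turn 0.0003
pos [ 0.6088 -0.1179  0.0432] yaw 3.52 tilt -0.9999999990940502 -> tx,ty,tz [0.4333 0.0004 0.    ] turn 0.0003
pos [ 0.6088 -0.1179  0.0432] yaw 3.52 tilt -0.9999999990940502 -> tx,ty,tz [0.51   0.0005 0.    ] turn 0.0003
```

Gripped (23.7 mm). Slide gently along the fixture's y (tool x).

Emit:
drive_tool(steps=[{"jaw": 0.2, "tx": 0.004, "ty": 0, "tz": 0, "turn": 0}, {"jaw": 0.2, "tx": 0.012, "ty": 0, "tz": 0, "turn": 0}, {"jaw": 0.2, "tx": 0.024, "ty": 0, "tz": 0, "turn": 0}, {"jaw": 0.2, "tx": 0.036, "ty": 0, "tz": 0, "turn": 0}, {"jaw": 0.2, "tx": 0.048, "ty": 0, "tz": 0, "turn": 0}, {"jaw": 0.2, "tx": 0.06, "ty": 0, "tz": 0, "turn": 0}, {"jaw": 0.2, "tx": 0.072, "ty": 0, "tz": 0, "turn": 0}, {"jaw": 0.2, "tx": 0.084, "ty": 0, "tz": 0, "turn": 0}, {"jaw": 0.2, "tx": 0.093, "ty": 0, "tz": 0, "turn": 0}, {"jaw": 0.2, "tx": 0.099, "ty": 0, "tz": 0, "turn": 0}, {"jaw": 0.2, "tx": 0.1, "ty": 0, "tz": 0, "turn": 0}])

```text
t: 19.2
tool_pos: [0.6069, -0.0877, 0.0432]
orientation: [2.152, 2.289, 0.0]
force: [0.5, -2.5, 0.3]
opening: 0.0234
```

```bash
python3 chk.py 16
```

```text
r 0.1213193458210934 ang -1.6637805786173843 yaw 1.5719432607961041 F [ 0.4593 -2.4765  0.2583] T [-0.5876  0.0492  0.0479] op 0.02342631492676426 t 19.2 [ 0.6069 -0.0877  0.0432]
fixture px shift ((-0.06392642030871798, 0.3600848708221527), 0.736807844226743)
```

View pics/s16.png

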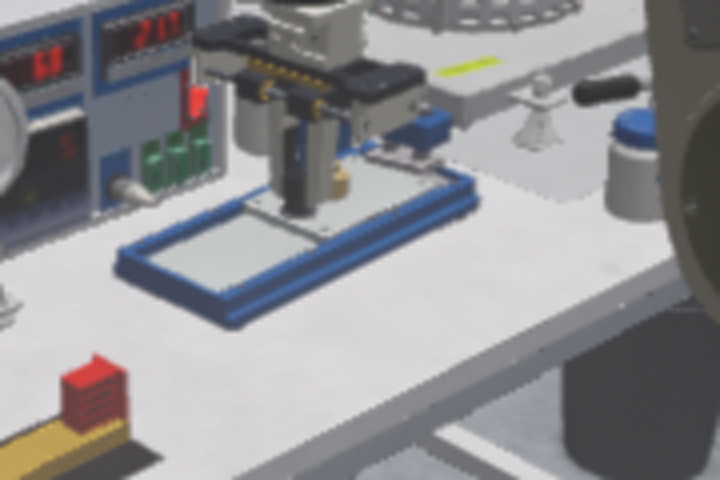

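Emit:
drive_tool(steps=[{"jaw": 0.2, "tx": 0.004, "ty": 0, "tz": 0, "turn": 0}, {"jaw": 0.2, "tx": 0.012, "ty": 0, "tz": 0, "turn": 0}, {"jaw": 0.2, "tx": 0.024, "ty": 0, "tz": 0, "turn": 0}, {"jaw": 0.2, "tx": 0.036, "ty": 0, "tz": 0, "turn": 0}, {"jaw": 0.2, "tx": 0.048, "ty": 0, "tz": 0, "turn": 0}, {"jaw": 0.2, "tx": 0.06, "ty": 0, "tz": 0, "turn": 0}, {"jaw": 0.2, "tx": 0.072, "ty": 0, "tz": 0, "turn": 0}, {"jaw": 0.2, "tx": 0.084, "ty": 0, "tz": 0, "turn": 0}, {"jaw": 0.2, "tx": 0.096, "ty": 0, "tz": 0, "turn": 0}, {"jaw": 0.2, "tx": 0.108, "ty": 0, "tz": 0, "turn": 0}, {"jaw": 0.2, "tx": 0.116, "ty": 0, "tz": 0, "turn": 0}, {"jaw": 0.2, "tx": 0.12, "ty": 0, "tz": 0, "turn": 0}])

```text
t: 20.45
tool_pos: [0.6046, -0.0517, 0.043]
orientation: [-2.152, -2.289, 0.0]
force: [0.3, -2.7, 0.2]
opening: 0.0241
```

Emit:
drive_tool(steps=[{"jaw": 0.2, "tx": 0.003, "ty": 0, "tz": 0.0005, "turn": 0}, {"jaw": 0.2, "tx": 0.009, "ty": 0, "tz": 0.0015, "turn": 0}, {"jaw": 0.2, "tx": 0.015, "ty": 0, "tz": 0.0025, "turn": 0}, {"jaw": 0.2, "tx": 0.021, "ty": 0, "tz": 0.0035, "turn": 0}, {"jaw": 0.2, "tx": 0.027, "ty": 0, "tz": 0.0045, "turn": 0}, {"jaw": 0.2, "tx": 0.033, "ty": 0, "tz": 0.0055, "turn": 0}, {"jaw": 0.2, "tx": 0.039, "ty": 0, "tz": 0.0065, "turn": 0}, {"jaw": 0.2, "tx": 0.045, "ty": 0, "tz": 0.0075, "turn": 0}, {"jaw": 0.2, "tx": 0.051, "ty": 0, "tz": 0.0085, "turn": 0}, {"jaw": 0.2, "tx": 0.057, "ty": 0, "tz": 0.0095, "turn": 0}, {"jaw": 0.2, "tx": 0.06, "ty": 0, "tz": 0.01, "turn": 0}])

```text
t: 21.55
tool_pos: [0.6035, -0.0339, 0.0401]
orientation: [-2.152, -2.289, 0.0]
force: [0.5, -3.0, 1.2]
opening: 0.0235
```

```bash
python3 chk.py 17
python3 - <<'E'
from h import *
c=robot.get_calibration("wrist");im,d=robot.read_camera("side");cv2.imwrite("pics/d17.png",cv2.resize(im[190:310,280:400],None,fx=5,fy=5,interpolation=cv2.INTER_CUBIC))
E
```

```text
r 0.17512705692261318 ang -1.6341164692345258 yaw 1.5718381489649058 F [ 0.5061 -3.0203  1.2327] T [-0.8089  0.0669 -0.0011] op 0.0234967212808726 t 21.55 [ 0.6035 -0.0339  0.0401]
fixture px shift ((-0.05196745257413227, 0.45666453582774835), 0.6595607310165593)
```

View pics/s17.png

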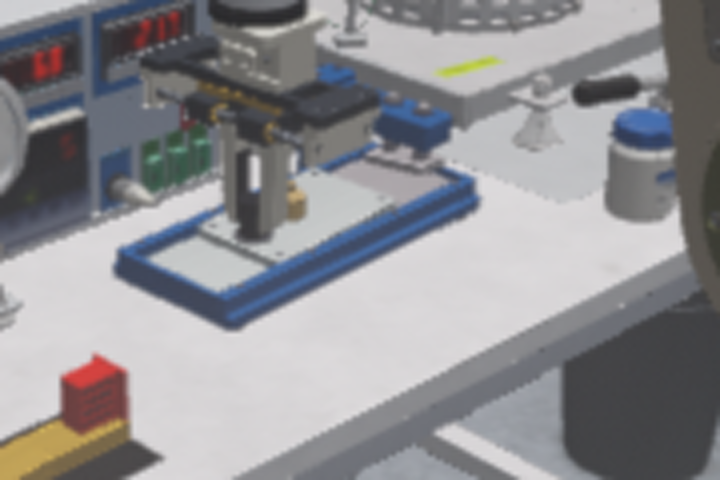

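View pics/d17.png

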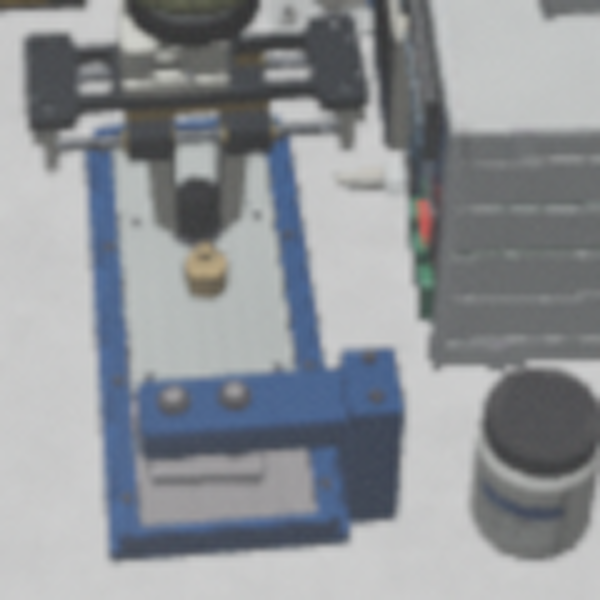

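The weight stands, the plate is tipping over the step as planned. Continue.

Emit:
drive_tool(steps=[{"jaw": 0.2, "tx": 0.004, "ty": 0, "tz": 0, "turn": 0}, {"jaw": 0.2, "tx": 0.012, "ty": 0, "tz": 0, "turn": 0}, {"jaw": 0.2, "tx": 0.022, "ty": 0, "tz": 0, "turn": 0}, {"jaw": 0.2, "tx": 0.033, "ty": 0, "tz": 0.0005, "turn": 0}, {"jaw": 0.2, "tx": 0.044, "ty": 0, "tz": 0.0005, "turn": 0}, {"jaw": 0.2, "tx": 0.055, "ty": 0, "tz": 0.001, "turn": 0}, {"jaw": 0.2, "tx": 0.066, "ty": 0, "tz": 0.001, "turn": 0}, {"jaw": 0.2, "tx": 0.077, "ty": 0, "tz": 0.0015, "turn": 0}, {"jaw": 0.2, "tx": 0.088, "ty": 0, "tz": 0.0015, "turn": 0}, {"jaw": 0.2, "tx": 0.099, "ty": 0, "tz": 0.002, "turn": 0}, {"jaw": 0.2, "tx": 0.11, "ty": 0, "tz": 0.002, "turn": 0}, {"jaw": 0.2, "tx": 0.12, "ty": 0, "tz": 0.002, "turn": 0}])

```text
t: 22.85
tool_pos: [0.6015, 0.002, 0.0398]
orientation: [2.152, 2.288, 0.0]
force: [1.6, -3.5, 1.6]
opening: 0.0237
```

Emit:
drive_tool(steps=[{"jaw": 0.2, "tx": 0.01, "ty": 0, "tz": 0, "turn": 0}, {"jaw": 0.2, "tx": 0.019, "ty": 0, "tz": 0, "turn": 0}, {"jaw": 0.2, "tx": 0.028, "ty": 0, "tz": 0, "turn": 0}, {"jaw": 0.2, "tx": 0.037, "ty": 0, "tz": 0, "turn": 0}, {"jaw": 0.2, "tx": 0.046, "ty": 0, "tz": 0, "turn": 0}, {"jaw": 0.2, "tx": 0.055, "ty": 0, "tz": 0.0005, "turn": 0}, {"jaw": 0.2, "tx": 0.062, "ty": 0, "tz": 0.0005, "turn": 0}, {"jaw": 0.2, "tx": 0.068, "ty": 0, "tz": 0.001, "turn": 0}, {"jaw": 0.2, "tx": 0.072, "ty": 0, "tz": 0.001, "turn": 0}, {"jaw": 0.2, "tx": 0.072, "ty": 0, "tz": 0.001, "turn": 0}])

```text
t: 23.85
tool_pos: [0.6003, 0.0236, 0.0396]
orientation: [2.152, 2.288, 0.001]
force: [0.7, -4.6, 4.3]
opening: 0.0235
```

```bash
python3 chk.py 18
python3 - <<'E'
from h import *
c=robot.get_calibration("wrist");im,d=robot.read_camera("side");cv2.imwrite("pics/d18.png",cv2.resize(im[190:310,280:400],None,fx=5,fy=5,interpolation=cv2.INTER_CUBIC))
c=robot.get_calibration("wrist");im,d=robot.read_camera("wrist");cv2.imwrite("pics/w18.png",im)
E
```

```text
r 0.23260603865982055 ang -1.6198882293200154 yaw 1.5717919425573155 F [ 0.7276 -4.6177  4.2549] T [-0.7741  0.097   0.0126] op 0.023504626855141392 t 23.85 [0.6003 0.0236 0.0396]
fixture px shift ((-0.35973299908452816, 0.1629084283997031), 0.5269453431353157)
```

View pics/w18.png

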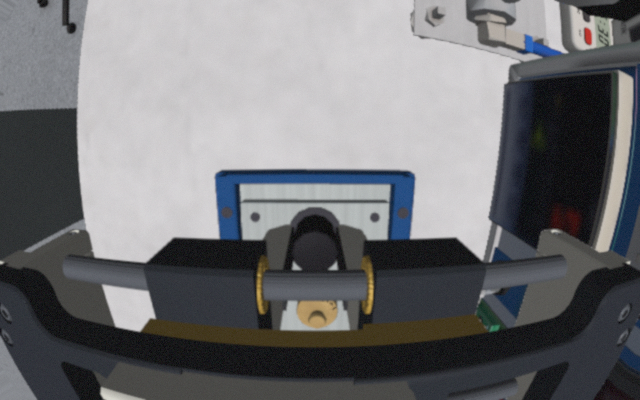

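View pics/d18.png

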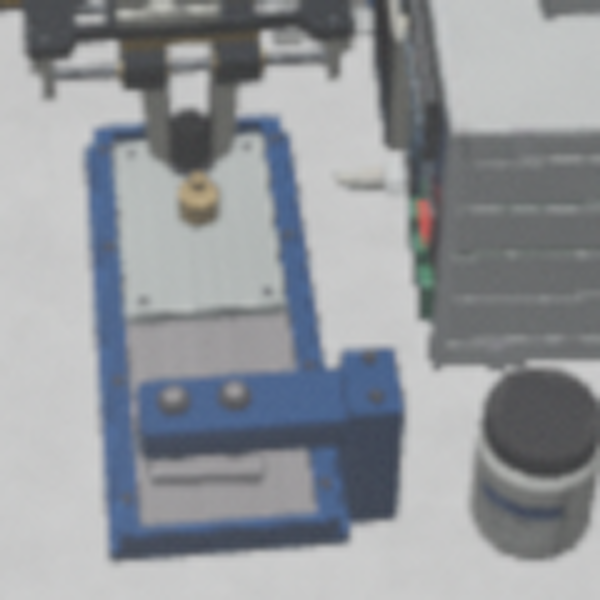

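View pics/s18.png

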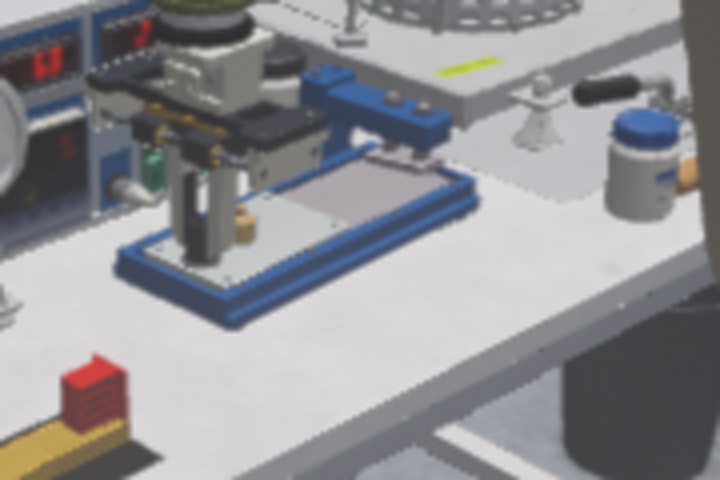

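About 11.5 mm remain to the stop. Advancing slowly.

Emit:
drive_tool(steps=[{"jaw": 0.2, "tx": 0.006, "ty": 0, "tz": 0, "turn": 0}, {"jaw": 0.2, "tx": 0.012, "ty": 0, "tz": 0, "turn": 0}, {"jaw": 0.2, "tx": 0.018, "ty": 0, "tz": 0, "turn": 0}, {"jaw": 0.2, "tx": 0.024, "ty": 0, "tz": 0, "turn": 0}, {"jaw": 0.2, "tx": 0.028, "ty": 0, "tz": 0, "turn": 0}, {"jaw": 0.2, "tx": 0.032, "ty": 0, "tz": 0, "turn": 0}, {"jaw": 0.2, "tx": 0.032, "ty": 0, "tz": 0, "turn": 0}])

```text
t: 24.7
tool_pos: [0.5994, 0.0332, 0.0392]
orientation: [-2.152, -2.289, 0.0]
force: [0.4, -4.1, 4.1]
opening: 0.0233
```

```bash
python3 chk.py 19
python3 - <<'E'
from h import *
c=robot.get_calibration("wrist");im,d=robot.read_camera("side");cv2.imwrite("pics/d19.png",cv2.resize(im[190:310,280:400],None,fx=5,fy=5,interpolation=cv2.INTER_CUBIC))
c=robot.get_calibration("wrist");im,d=robot.read_camera("wrist");cv2.imwrite("pics/w19.png",cv2.resize(im[150:350,180:460],None,fx=2.8,fy=2.8,interpolation=cv2.INTER_CUBIC))
E
```

```text
r 0.24221169195103412 ang -1.6165213992018794 yaw 1.5718760854092348 F [ 0.4451 -4.1393  4.1096] T [-0.6321 -0.0012  0.0301] op 0.02332141722386284 t 24.7 [0.5994 0.0332 0.0392]
fixture px shift ((-0.18274797351584482, 0.7191173063481209), 0.5147363115240027)
```

View pics/w19.png

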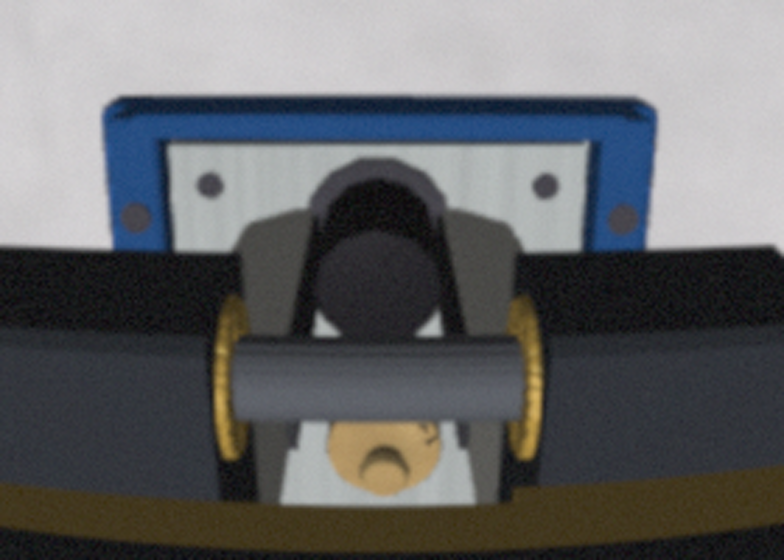

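View pics/d19.png

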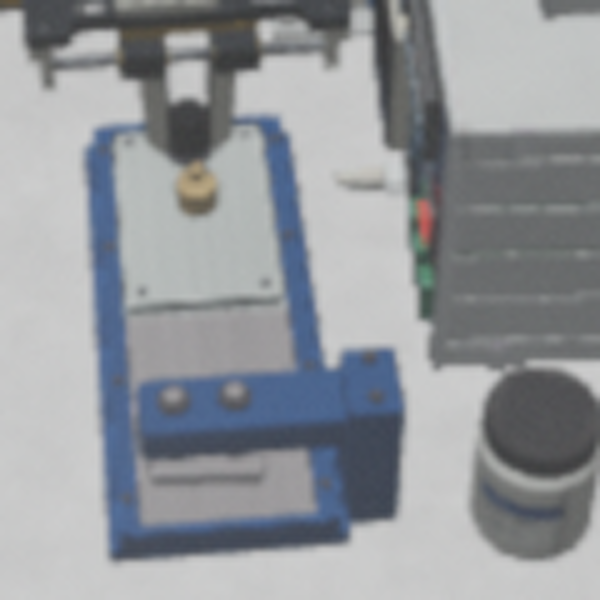

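Nearly at the stop (plate edge meets the stop's edge in the wrist view). Nudge a little further.

Emit:
drive_tool(steps=[{"jaw": 0.2, "tx": 0.003, "ty": 0, "tz": 0, "turn": 0}, {"jaw": 0.2, "tx": 0.005, "ty": 0, "tz": 0, "turn": 0}, {"jaw": 0.2, "tx": 0.007, "ty": 0, "tz": 0, "turn": 0}, {"jaw": 0.2, "tx": 0.007, "ty": 0, "tz": 0, "turn": 0}])

```text
t: 25.25
tool_pos: [0.5994, 0.0342, 0.0392]
orientation: [2.152, 2.288, -0.002]
force: [0.5, -8.1, 2.9]
opening: 0.0236
```

Contact with the stop (−4 → −8 N with almost no motion). Release and lift.

Emit:
drive_tool(steps=[{"jaw": 0.5, "tx": -0.003, "ty": 0, "tz": 0, "turn": 0}, {"jaw": 0.5, "tx": -0.003, "ty": 0, "tz": 0, "turn": 0}, {"jaw": 0.5, "tx": -0.003, "ty": 0, "tz": 0, "turn": 0}, {"jaw": 0.5, "tx": -0.003, "ty": 0, "tz": -0.02, "turn": 0}, {"jaw": 0.5, "tx": -0.003, "ty": 0, "tz": -0.08, "turn": 0}, {"jaw": 0.5, "tx": -0.003, "ty": 0, "tz": -0.18, "turn": 0}, {"jaw": 0.5, "tx": -0.003, "ty": 0, "tz": -0.3, "turn": 0}, {"jaw": 0.5, "tx": -0.15, "ty": -0.1, "tz": -0.42, "turn": 0}, {"jaw": 0.5, "tx": -0.3, "ty": -0.25, "tz": -0.5, "turn": 0}, {"jaw": 0.5, "tx": -0.42, "ty": -0.35, "tz": -0.55, "turn": 0}, {"jaw": 0.5, "tx": -0.42, "ty": -0.35, "tz": -0.55, "turn": 0}])

```text
t: 26.35
tool_pos: [0.5012, -0.0989, 0.2064]
orientation: [2.151, 2.286, 0.001]
force: [0.8, -0.4, 0.9]
opening: 0.0464
```

```bash
python3 chk.py 20
python3 - <<'E'
from h import *
im,d=robot.read_camera("side");cv2.imwrite("pics/d20.png",cv2.resize(im[130:310,240:420],None,fx=3.3,fy=3.3,interpolation=cv2.INTER_CUBIC));np.savez("side20.npz",im=im,d=d)
c=robot.get_calibration("wrist");im,d=robot.read_camera("wrist");cv2.imwrite("pics/w20.png",im);np.savez("w20.npz",im=im,d=d,eye=c["eye"],att=att(c))
E
```

```text
r 0.14991934864980355 ang -0.885277771120698 yaw 1.5712245335254793 F [ 0.8305 -0.4244  0.8853] T [-0.0492  0.0447 -0.0009] op 0.04636514164935455 t 26.35 [ 0.5012 -0.0989  0.2064]
fixture px shift ((-0.03316322438818986, 0.24390752813305738), 0.5868406857973264)
```

View pics/w20.png

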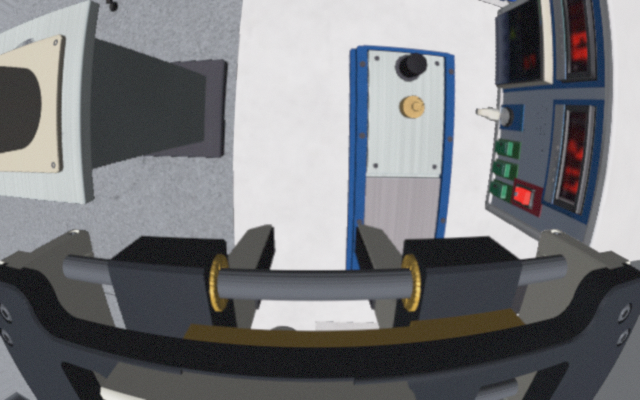

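View pics/s20.png

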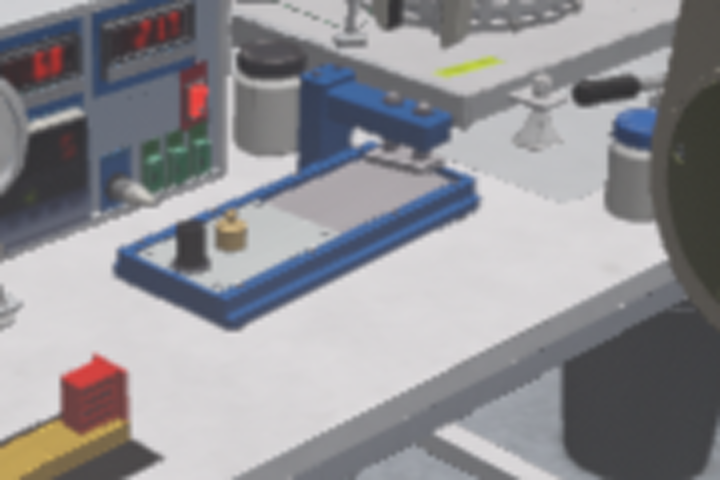

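View pics/d20.png

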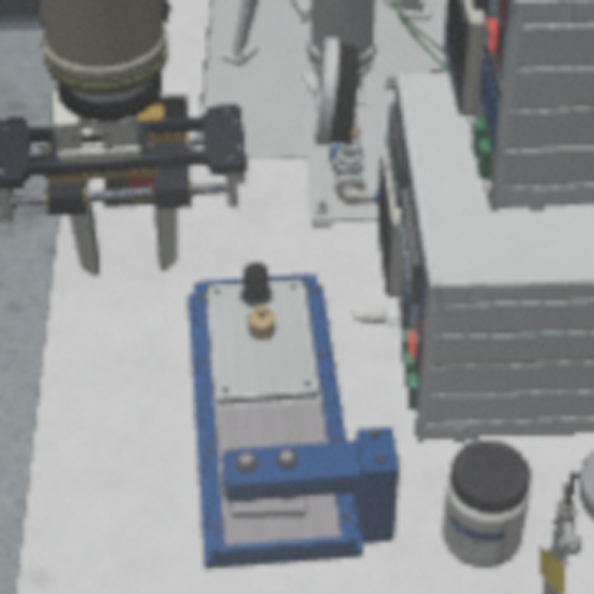

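Run:
```python
from h import *
for n,fn in(("scene","scene20.npz"),("side","side20.npz")):
    c=robot.get_calibration(n);f=np.load(fn);P=cloud(c,f["d"])
    q=P[f["d"]>0]; d=q[:,:2]-FIX;cs,sn=np.cos(YAW),np.sin(YAW);fx=d[:,0]*cs+d[:,1]*sn;fy=-d[:,0]*sn+d[:,1]*cs
    k=(abs(fx)<.035)&(fy>-.09)&(fy<.14)&(q[:,2]<.037)&(q[:,2]>.015)&~((fy>.06)&(abs(fx)<.02))
    for a,b in((-.09,-.05),(-.05,-.01),(.015,.04),(.04,.07),(.07,.1),(.1,.14)):
        s=k&(fy>a)&(fy<b); print(n,a,b,s.sum(),np.median(q[s,2]) if s.any() else None)
c=robot.get_calibration("wrist");f=np.load("w20.npz");A,eye=f["att"],f["eye"]
def fr(p): d=p[0,:2]-FIX;return np.array([d[0]*np.cos(YAW)+d[1]*np.sin(YAW),-d[0]*np.sin(YAW)+d[1]*np.cos(YAW)])
print("knob top",fr(wplane(c,A,eye,[(412.5,65)],.064)),"plate right edge",fr(wplane(c,A,eye,[(404,176.5)],.03)),"left end outer",fr(wplane(c,A,eye,[(404,49)],.032)))
print("front left corner",fr(wplane(c,A,eye,[(352,47)],.032)))
# mat / wedge check
c=robot.get_calibration("scene");im=np.load("scene20.npz")["im"];H,S,V=masks(im)
cv2.imwrite("pics/s20full.png",im)
print(robot.read_state()["t"])
```

```text
scene -0.09 -0.05 109 0.02599541176320408
scene -0.05 -0.01 110 0.025865912865693397
scene 0.015 0.04 73 0.03179690486733999
scene 0.04 0.07 58 0.031991263038204765
scene 0.07 0.1 25 0.03187504236832428
scene 0.1 0.14 49 0.03179833614960981
side -0.09 -0.05 0 None
side -0.05 -0.01 229 0.024309575961873886
side 0.015 0.04 161 0.03010091096086287
side 0.04 0.07 141 0.030364258690850243
side 0.07 0.1 75 0.030372600481498258
side 0.1 0.14 92 0.030462886519372234
knob top [-0.0045  0.1272] plate right edge [-0.0008  0.0045] left end outer [-0.0038  0.1515]
front left corner [-0.063  0.15 ]
26.5
```

View pics/s20full.png

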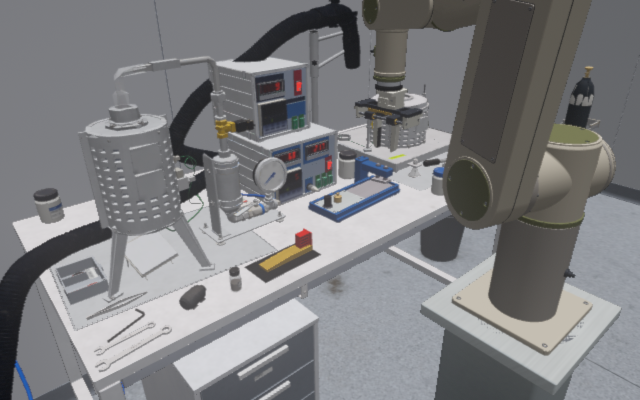

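The plate is flat: its top is at a uniform ~30 mm, 6 mm above the bed. The knob is at y ≈ 127 mm (needs more than 119), the weight is upright and the wedge is on the mat. Handing in.

```bash
python3 -c "
from plant import robot
print(robot.close_job())"
```

```text
the job is handed in; nothing more can be done
None
```

The wedge is out and flat on the mat, and the plate is home on the lower landing with the weight still upright. I handed the job in at about 26.5 s of the 72 s allowed. `close_job` reports no verdict.

- **Wedge:** I gripped it by the red grip and rocked it ±0.2 rad about the pad point, drawing out 3 to 8 mm per swing. After 50 mm I pulled it straight out, then laid it on the mat pointing along the mat's length. Difference images from the first 29 mm of rocking showed no fixture movement. The later shift readings during the draw stayed at the same constant offset of about 0.5 px.
- **Plate:** I slid it by the knob over the step, lowering the hand as the plate tipped, until the push force rose to 8 N at the stop. Then I let go and moved the arm clear.

**Last checks:**
- The plate top is level to about 0.4 mm along its length, roughly 6 mm above the bed, as expected on the landing.
- The knob is at fixture y of about 127 mm; at least 119 mm is needed.
- The fixture's left corner is within about 2 mm of its starting place.
- The last scene picture shows the wedge flat on the mat, and the bystanders visible there look undisturbed. I judged the wedge's final position on the mat from pictures and the release pose, not from a separate measurement.

**Disagreements:**
- The side and scene depth readings differ by about 1.5 mm.
- The image-shift readings while the plate was moving were unreliable, because the plate and arm were in the compared window.

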